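# Slide the open bottle under the canister's tap

### The arm

A 6-joint arm with a two-finger parallel gripper is mounted at the origin on the work surface. World frame = base frame: x ahead of the robot, y to its left, z up, the work surface at z = 0. Lengths are in mm, angles in rad, forces in N, time in s.
With the tool pointing down it reaches from about 275 to 1000 mm from the base axis. Payload 8.4 kg.
Tool frame: the origin (TCP) lies midway between the tips of the shut fingers; the grasp point (between the pads) lies 19 mm behind it; z points along the fingers, y is the direction in which the jaws open and shut (so a half turn about z gives the same grasp; the last joint's range is limited). The gripper opens to 85 mm and grips with 20 to 120 N. Pads are 22 mm wide; open, the fingers measure 114 mm over their backs; the gripper's body (76 mm by 85 mm) begins 54 mm behind the grasp point. The pads swing forward as they close: fully open they stand 13 mm farther back than shut.
Start: joints at [-1.112, 0.353, 1.633, -0, 1.155, -0.002], TCP at [277.914, -559.814, 231.281] pointing down, gripper open.
Joint ranges: [-2.63, 2.63], [-0.92, 2.1], [0.06, 2.66], [-1.3, 4.44], [0, 2.69], [-3.02, 3.02]. Speed limits (rad/s): [2.22, 2.22, 2.79, 3.14, 3.14, 3.14].

### API

Orientations are given as [roll, pitch, yaw] about the fixed x, y, z axes, in that order (R = Rz(yaw) Ry(pitch) Rx(roll)).
In Python, from rig import r gives the robot as it stands. The module is installed in compiled form; this text tells all that it offers.
- The arm moves only by the tool drive_tool, never from a script. Its argument "moves" is a list of rows, each a list of 3 entries, a list of its own where there are three numbers: the closure, from 0 (fully open) to 1 (shut), then the shift along the tool's x, y, z in cm, then the turn about the tool's z in degrees. In form: [[claw, [dx, dy, dz], roll], ...]. A call has 1 to 12 rows; each row is the pose to reach, as a shift and turn from the pose measured when the call began, along the tool's axes at that moment; what a row does not reach only later rows make up. A row lasts 1/8 s, in which the tool goes at most 62.5 mm and 10.7 degrees, less where a joint would pass 70% of its speed; a pose out of reach is approached as far as the arm can. A call with a gripper value outside its range is refused whole. The fingers move at their own pace and stop on an object; "grip_force" is the grip in N (left out, the last holds). Time passes only in rows, so rows that repeat a pose let the fingers close. It gives the time, the measured TCP pose, the force and the opening at its end, in the units of the state.
- r.sense(): the state, without advancing time (a new reading comes with each control period).
- r.grab_frame(name): name is "scene" or "side" or "wrist"; returns a dict with "color" (420x560x3 uint8, red, green, blue), "fx", "fy", "cx", "cy" (pixels), "pose" (4x4, takes a point from camera to world coordinates); the wrist camera has in their place "hand_eye" (4x4, takes a point from camera to tool coordinates, whose origin is the TCP and whose axes are the flange's). Camera axes: x right, y up, looking along -z (the intrinsics and any distortion apply to the point x, -y, -z); pixel columns grow to the right and rows downward; lengths in mm; the calibration is good to about 2 mm. A picture is of the moment at which its call begins: read the wrist's pose just before it. There is no depth.
- r.sign_off(): hands the job in, once; it reports no verdict.
Trained networks look in the newest picture that a camera, given by its name, has taken for a name from the list of things; names that differ only in an ending like _2 or _b are one class to them, and where a whole thing is asked for, a point or a joint stands for the part that bears it (a point fixed in the world has none). Each returns a list of dicts, best first, with "score" (0 to 1); they miss things now and then, are a little off and sometimes report something else, mostly with a low value. They report only what shows in the picture. A call takes as long as a camera call. They do not tell look-alikes from the thing itself.
- r.outline_of(thing, camera): "mask" (420x560 bool, what is visible of it) and "at" ([column, row] in pixels, amid what is visible of it).
- r.spot_point(thing, camera): "at" ([column, row] in pixels: a listed point, or the origin of a listed thing).
The state is a dict: "clock": time; "qpos": joint angles; "qvel": joint speeds; "joint_efforts": joint torques, N m; "eef_pos": TCP position; "tcp_rot": TCP orientation; "contact_force": force on the tool from outside, world axes, zero at the start; "wrist_torque": the same for the moment, N m; "opening": opening from 0.0 (shut) to 1.0 (fully open).
Only numpy, scipy, OpenCV 4.12 (cv2) and the standard library are available. Lean on these libraries where they do the work, as an engineer would, in place of code of your own. Each camera call takes 0.05 s, during which the arm holds its last target.

### The job

Push the open steel bottle across the table until the outlet of the water canister's tap is over the middle of its mouth, ready for filling. Push it with the fingertips or the outside of the fingers, on the lower half of its body only, so that it slides along standing upright; do not grip it, lift it or tip it. Leave everything else on the table as it stands, and take the hand away at the end.

Things in the scene. Friction and masses are not known exactly. Their poses are not given: they have to be found in the camera images.
- bottle: The open bottle to push: plain steel, upright, capless, 185 mm tall; a straight cylinder 64 mm in diameter up to 138 mm, then a shoulder and a 49 mm neck. Empty, 0.18 to 0.3 kg, loose on the flat table, friction 0.5 to 0.7: pushed higher than about 40 mm it may tip. Origin: centre of the underside, z up its axis. (The taller steel flask with a grey cup lid is not it.)
- bottle_upper: The upper half of the same bottle, rigid with it, from 90 mm above the table to the rim; origin on the axis 90 mm above the underside. Neither fingers nor hand may touch it: a hand held plumb over its fingertips would, so lean it back from the bottle by 30 to 45 degrees.
- bottle_mouth (a point): Centre of the bottle's open mouth at its rim, 185 mm above its underside, on its axis; the mouth is 42 mm wide inside.
- spout (a point): Centre of the downward outlet (nozzle 17 mm wide) of the black tap on the white water canister's front, 198 mm above the table: 13 mm above the bottle's rim. Its y axis points level out of the front. It is 70 mm out from the canister's front and 60 mm out from the red box under it. The tap is 27 mm wide (wing handle 46 mm, up to 258 mm high) and reaches 14 mm past the outlet's axis.
- station: The fixed water station: red plastic clip box (360 mm along x, 250 along y, 185 high) with a white water canister on it (235 x 190 mm, top handle 470 mm above the table). Origin: centre of the box's underside. The canister's front and tap face this frame's +y; the tap's outlet is 185 mm from the origin along it.
- jar: Bystander: glass jar with a lid, 84 mm in diameter, 120 mm tall, in the row behind the bottle. Origin: centre of its underside.
- bowl: Bystander: small white ceramic bowl, 110 mm in diameter, 50 mm high, in the same row. Origin: centre of its underside.
- mill: Bystander: wooden pepper mill, 58 mm in diameter at its foot, 184 mm tall, in the same row. Origin: centre of its underside.
- flask: Bystander: steel vacuum flask closed by a grey cup lid, 74 mm in diameter, 246 mm tall, in the same row. Origin: centre of its underside.
- mug: Bystander: white mug, 82 mm in diameter, 85 mm high, with one handle (reaching some 75 mm from its axis), on the robot's side to the left of the bottle. Origin: centre of its underside.
- spatula: Bystander: wooden spatula, 300 mm long, blade 58 mm wide at its +x end, lying flat along its own x axis on the table to the left of the bottle. Origin: under its middle.
- ladle: Bystander: steel ladle, 340 mm long, lying along its own x axis to the left of the spatula; its bowl (84 mm wide, 28 mm high) is at the +x end. Origin: under the middle of its length.
Things that resemble listed ones, but are neither listed nor needed, are in the scene too. Leave any orange look-alike of the bottle alone.

How it is judged:
By the outcome, as a careful person would: the job done as asked, in the order asked, and still so for the second after the job is handed in, with the robot touching nothing.
It also fails if it takes over 45 s, if anything falls off the work surface, if the arm or the gripper's body presses on something with over 40 N, if the wrist force passes 120 N, or if a joint passes its speed limit or range.

## Working session

There is one attempt and no reset: what is moved stays moved. The work goes in short steps, Python scripts to look and compute and a tool call to move; the robot and the scene stay as the last step left them, time stands still between calls to the robot, and variables do not carry over. Pictures are saved under pics/ and viewed, and the job is handed in when it is done.

Besides the shell and the picture viewer there is one more tool, called as a command line: name --argument value ..., lists and objects as JSON in quotes. drive_tool: Moves the arm, as the interface text tells. Its arguments: {"type":"object","properties":{"moves":{"type":"array"},"grip_force":{"type":"number"}},"required":["moves"]}

```bash
mkdir -p pics; cat > h.py <<'E'
from rig import r
import numpy as np, cv2
from scipy.spatial.transform import Rotation as R
def save(n,f,s=1): cv2.imwrite(f'pics/{n}.png',cv2.cvtColor(f['color'],cv2.COLOR_RGB2BGR))
def campose(f,s=None):
    if 'pose' in f: return np.array(f['pose'])
    T=np.eye(4);T[:3,:3]=R.from_euler('xyz',s['tcp_rot']).as_matrix();T[:3,3]=s['eef_pos']
    return T@np.array(f['hand_eye'])
def ray(f,P,px):
    d=np.array([(px[0]-f['cx'])/f['fx'],-(px[1]-f['cy'])/f['fy'],-1.0])
    d=P[:3,:3]@d; return P[:3,3],d/np.linalg.norm(d)
def atz(f,P,px,z):
    o,d=ray(f,P,px); return o+d*(z-o[2])/d[2]
def proj(f,P,X):
    c=np.linalg.inv(P)@np.append(X,1); return np.array([f['cx']+f['fx']*c[0]/-c[2], f['cy']-f['fy']*c[1]/-c[2]])
def tri(rays):
    A=np.zeros((3,3));b=np.zeros(3)
    for o,d in rays:
        M=np.eye(3)-np.outer(d,d);A+=M;b+=M@o
    X=np.linalg.solve(A,b)
    return X,[np.linalg.norm((np.eye(3)-np.outer(d,d))@(X-o)) for o,d in rays]
E
python3 - <<'E'
from h import *
s=r.sense();print(s)
for n in ['scene','side','wrist']:
    s=r.sense();f=r.grab_frame(n);save(n+'0',f);P=campose(f,s)
    print(n,{k:f[k] for k in f if k!='color'});print(P.round(2))
E
```

```text
{'clock': 0.0, 'qpos': array([-1.11240112e+00,  3.53642642e-01,  1.63412648e+00,  2.07285452e-06,
        1.15521881e+00, -2.38501750e-03]), 'qvel': array([ 0.00067978, -0.00013804, -0.00138113,  0.00119332, -0.00045973,
        0.00115134]), 'joint_efforts': array([ 4.17304967e-03, -6.05240965e+01, -3.42065227e+01,  4.14094284e-04,
        9.32064140e-03, -2.96736425e-05]), 'eef_pos': array([ 277.70200809, -559.38329366,  230.56840209]), 'tcp_rot': array([-3.14019738e+00, -5.22302303e-06,  4.60779385e-01]), 'contact_force': array([ 0.83485992, -0.04679663, -0.25533194]), 'wrist_torque': array([-0.01462531, -0.01776241,  0.05511684]), 'opening': 0.9981905669643306}
scene {'fx': 389.3683161545327, 'fy': 389.3683161545327, 'cx': 279.3583023145454, 'cy': 215.88409711807674, 'pose': array([[ 4.11916732e-01, -6.41055181e-01,  6.47590041e-01,
         1.21068032e+03],
       [ 9.11062940e-01,  3.02994889e-01, -2.79568267e-01,
        -2.56513513e+02],
       [-1.69977866e-02,  7.05154134e-01,  7.08850282e-01,
         9.16056474e+02],
       [ 0.00000000e+00,  0.00000000e+00,  0.00000000e+
[... 897 characters left out ...]
00e+00  0.00000e+00  1.00000e+00]]
wrist {'fx': 344.0194061497064, 'fy': 344.0194061497064, 'cx': 276.31501925226456, 'cy': 207.903321683471, 'hand_eye': array([[-2.81697704e-04,  9.50402818e-01,  3.11021550e-01,
         7.98989978e+01],
       [ 9.99999514e-01,  5.61637114e-04, -8.10503091e-04,
         6.30071305e-01],
       [-9.44985667e-04,  3.11021171e-01, -9.50402514e-01,
        -1.42436252e+02],
       [ 0.00000000e+00,  0.00000000e+00,  0.00000000e+00,
         1.00000000e+00]])}
[[ 4.4000e-01  8.5000e-01  2.8000e-01  3.4966e+02]
 [-9.0000e-01  4.2000e-01  1.4000e-01 -5.2462e+02]
 [-0.0000e+00 -3.1000e-01  9.5000e-01  3.7308e+02]
 [ 0.0000e+00  0.0000e+00  0.0000e+00  1.0000e+00]]
```

View pics/scene0.png

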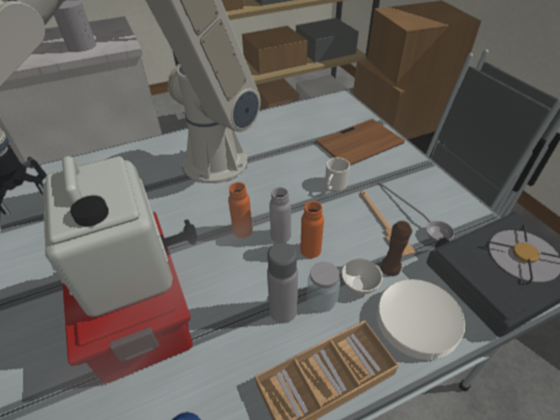

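View pics/side0.png

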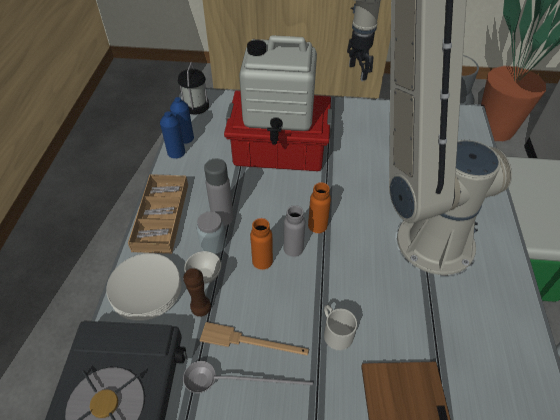

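View pics/wrist0.png

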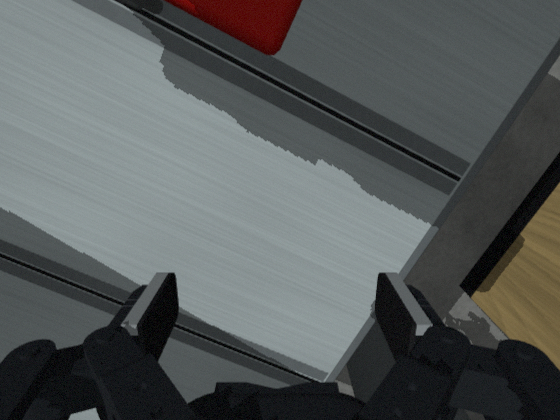

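```bash
python3 - <<'E'
from h import *
s=r.sense();print(s['clock'])
for n in ['scene','side']:
    for t in ['bottle','bottle_mouth','spout','station','jar','bowl','mill','flask','mug','spatula','ladle']:
        print(n,t,[(np.round(d['at'],1).tolist(),round(d['score'],2)) for d in r.spot_point(t,n)[:4]],[(np.round(d['at'],1).tolist(),round(d['score'],2),int(d['mask'].sum())) for d in r.outline_of(t,n)[:4]] if t in('bottle','flask') else '')
print(r.sense()['clock'])
E
```

```text
0.15
scene bottle [([314.3, 248.8], 0.84), ([241.0, 231.5], 0.76), ([281.8, 235.8], 0.66)] [([279.7, 215.9], 0.64, 1043), ([314.1, 231.5], 0.61, 1164), ([240.6, 209.0], 0.56, 1119)]
scene bottle_mouth [([315.8, 205.8], 0.85), ([236.9, 187.6], 0.77), ([277.9, 188.8], 0.74)] 
scene spout [([191.7, 241.7], 0.73)] 
scene station [([318.0, 298.8], 0.73)] 
scene jar [([322.2, 302.1], 0.58), ([278.9, 219.0], 0.26)] 
scene bowl [([358.3, 284.0], 0.95)] 
scene mill [([384.6, 267.2], 0.93), ([281.2, 216.6], 0.62)] 
scene flask [([282.1, 309.0], 0.78)] [([283.8, 283.6], 0.66, 2172)]
scene mug [([335.6, 185.6], 0.94)] 
scene spatula [([382.7, 223.3], 0.59)] 
scene ladle [([408.4, 210.1], 0.64)] 
side bottle [([295.2, 250.2], 0.87), ([260.3, 261.2], 0.66), ([319.7, 224.2], 0.64)] [([319.4, 205.9], 0.96, 891), ([261.6, 245.3], 0.95, 1047), ([295.3, 231.3], 0.77, 897)]
side bottle_mouth [([294.7, 212.4], 0.9), ([320.5, 189.4], 0.79), ([261.9, 225.5], 0.72)] 
side spout [([276.0, 143.4], 0.69)] 
side station [([278.5, 152.3], 0.57)] 
side jar [([281.4, 150.0], 0.64), ([214.3, 243.5], 0.61), ([292.9, 248.2], 0.61), ([339.3, 335.3], 0.32)] 
side bowl [([203.0, 270.3], 0.79), ([213.1, 248.0], 0.56)] 
side mill [([200.0, 308.1], 0.69)] 
side flask [([221.2, 217.1], 0.62)] [([216.2, 189.0], 0.73, 1397), ([293.6, 231.1], 0.35, 942)]
side mug [([339.4, 336.1], 0.82)] 
side spatula [([252.8, 341.5], 0.91)] 
side ladle [([250.7, 386.6], 0.88)] 
1.45
```

```bash
python3 - <<'E'
from h import *
F={n:r.grab_frame(n) for n in ['scene','side']}
def T(a,b):
    X,e=tri([ray(F['scene'],campose(F['scene']),a),ray(F['side'],campose(F['side']),b)]);return X.round(1),np.round(e,1)
prs={'bottle':((281.8,235.8),(295.2,250.2)),'mouth':((277.9,188.8),(294.7,212.4)),
'orA':((241,231.5),(319.7,224.2)),'orAm':((236.9,187.6),(320.5,189.4)),'orB':((314.3,248.8),(260.3,261.2)),'orBm':((315.8,205.8),(261.9,225.5)),
'spout':((191.7,241.7),(276,143.4)),'jar':((322.2,302.1),(214.3,243.5)),'bowl':((358.3,284),(203,270.3)),'mill':((384.6,267.2),(200,308.1)),'flask':((282.1,309),(221.2,217.1)),'mug':((335.6,185.6),(339.4,336.1)),'spat':((382.7,223.3),(252.8,341.5)),'ladle':((408.4,210.1),(250.7,386.6))}
for k,v in prs.items(): print(k,*T(*v))
c=F['scene']['color'][150:330,150:350];d=F['side']['color'][90:290,170:370]
c=cv2.resize(c,(400,360),interpolation=cv2.INTER_CUBIC);d=cv2.resize(d,(400,400),interpolation=cv2.INTER_CUBIC)
im=np.zeros((400,800,3),np.uint8);im[:360,:400]=c;im[:,400:]=d
cv2.imwrite('pics/crop1.png',im[...,::-1])
E
```

```text
bottle [450.9  75.8  -4.9] [2.8 2.8]
mouth [451.8  73.4 188.3] [5.5 5.5]
orA [378.  -36.1  -3.6] [3.9 3.9]
orAm [383.6 -28.8 180.1] [1.9 1.9]
orB [554.4 137.7  10.2] [1.7 1.7]
orBm [546.3 135.9 184.9] [3.4 3.4]
spout [ 538.7 -204.6  193.1] [0.7 0.7]
jar [715.6  74.2  -7.6] [5. 5.]
bowl [722.4 188.1  12.8] [0.2 0.2]
mill [702.7 301.8  -3.6] [8.3 8.3]
flask [703.8 -33.3   5.4] [3.3 3.3]
mug [306.5 355.3  -9.9] [4. 4.]
spat [543.7 395.4  -3.7] [1.3 1.3]
ladle [529.6 514.7  -8.8] [3.1 3.1]
```

View pics/crop1.png

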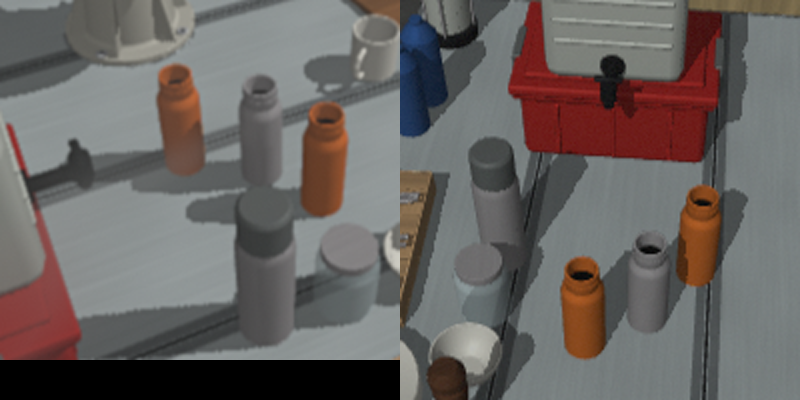

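The bottle meant is the plain steel one (scene pixel 280,215; side pixel 295,231). It is open and capless, with its mouth at z≈188. I rule out the two orange look-alikes (scene 240,209 and 314,231) and the taller flask with the grey lid (scene 284,284). The enlarged crop confirms this.

Coordinates so far:

| Thing | Position (x, y) in mm |
|---|---|
| Bottle | (451, 75) |
| Spout | (539, -205) |
| Orange A | (380, -33) |
| Orange B | (550, 137) |

The moves only allow a turn about the tool's z. The lean therefore has to come from how the arm approaches a pose out of reach, so I'll test that in free space, high up.

drive_tool --moves '[[0.5, [0, 0, -6], 0], [0.5, [0, 0, -12], 0], [0.5, [0, 0, -18], 0], [0.5, [0, 0, -24], 0], [0.5, [0, 0, -30], 0], [0.5, [0, 0, -36], 0], [0.5, [0, 0, -42], 0], [0.5, [0, 0, -48], 0], [0.5, [0, 0, -54], 0], [0.5, [0, 0, -60], 0]]'

```text
clock: 2.8
eef_pos: [276.6, -557.2, 804.6]
tcp_rot: [3.134, 0.0, 0.461]
contact_force: [-0.2, -1.1, 0.8]
opening: 0.504
```

```bash
python3 - <<'E'
from h import *
s=r.sense();print({k:np.round(s[k],3) for k in ['clock','qpos','eef_pos','tcp_rot','opening','contact_force']})
print(R.from_euler('xyz',s['tcp_rot']).as_matrix().round(3))
E
```

```text
{'clock': np.float64(2.8), 'qpos': array([-1.112e+00,  4.910e-01,  1.760e-01,  0.000e+00,  2.467e+00,
       -2.000e-03]), 'eef_pos': array([ 276.6  , -557.19 ,  804.569]), 'tcp_rot': array([3.134, 0.   , 0.461]), 'opening': np.float64(0.504), 'contact_force': array([-0.153, -1.078,  0.806])}
[[ 0.896  0.445  0.003]
 [ 0.445 -0.896 -0.007]
 [-0.     0.007 -1.   ]]
```

drive_tool --moves '[[0.5, [0, 0, -6], 0], [0.5, [0, 0, -12], 0], [0.5, [0, 0, -18], 0], [0.5, [0, 0, -18], 0]]'

```text
clock: 3.3
eef_pos: [221.9, -446.9, 884.6]
tcp_rot: [-3.12, -0.0, 0.461]
contact_force: [-0.6, 0.0, -0.5]
opening: 0.503
```

```bash
cat > st.py <<'E'
from h import *
s=r.sense();print({k:np.round(s[k],3).tolist() for k in ['clock','qpos','eef_pos','tcp_rot','opening','contact_force']})
M=R.from_euler('xyz',s['tcp_rot']).as_matrix();print(M.round(3))
z=M[:,2];print('tilt',np.degrees(np.arccos(-z[2])).round(1),'az',np.degrees(np.arctan2(z[1],z[0])).round(1))
E
python3 st.py
```

```text
{'clock': 3.3, 'qpos': [-1.113, 0.415, 0.059, 0.0, 2.69, -0.003], 'eef_pos': [221.876, -446.891, 884.605], 'tcp_rot': [-3.12, -0.0, 0.461], 'opening': 0.503, 'contact_force': [-0.638, 0.047, -0.523]}
[[ 0.896  0.445 -0.009]
 [ 0.445 -0.895  0.019]
 [ 0.    -0.022 -1.   ]]
tilt 1.2 az 115.9
```

```bash
python3 - <<'E'
from h import *
s=r.sense();f=r.grab_frame('wrist');save('wrist1',f);P=campose(f,s);print(P.round(2))
for px in [(300,100)]: print(atz(f,P,px,0))
f=r.grab_frame('side');P=campose(f)
for px in [(210,97),(395,97),(300,97)]: print(atz(f,P,px,0), atz(f,P,px,-700))
E
```

```text
[[ 4.40000e-01  8.50000e-01  2.90000e-01  2.95060e+02]
 [-9.00000e-01  4.30000e-01  1.20000e-01 -4.14690e+02]
 [-2.00000e-02 -3.10000e-01  9.50000e-01  1.02702e+03]
 [ 0.00000e+00  0.00000e+00  0.00000e+00  1.00000e+00]]
[ 304.4813027  -461.67027077    0.        ]
[ 872.54216521 -689.41969793    0.        ] [ 1133.72928329 -1629.06789859  -700.        ]
[  81.58756658 -769.8316452     0.        ] [ -111.563621   -1755.66989008  -700.        ]
[ 488.48113504 -728.46504308    0.        ] [  529.05680714 -1690.54158034  -700.        ]
```

View pics/wrist1.png

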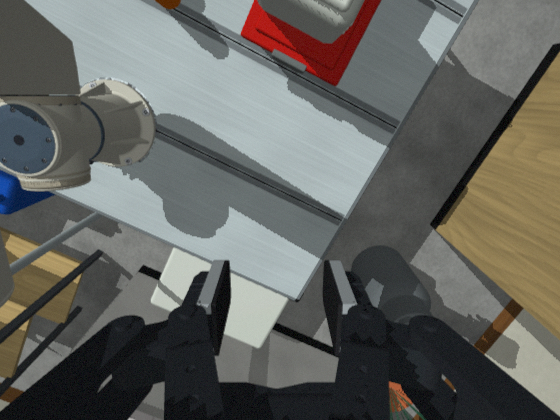

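```bash
python3 - <<'E'
from h import *
s=r.sense();f=r.grab_frame('wrist');P=campose(f,s)
for px in [(437,225),(555,50)]:
  for z in (-600,-750,-900): print(px,z,atz(f,P,px,z).round())
f=r.grab_frame('side');P=campose(f)
print('side black line',)
E
```

```text
(437, 225) -600 [   85. -1378.  -600.]
(437, 225) -750 [   66. -1467.  -750.]
(437, 225) -900 [   46. -1555.  -900.]
(555, 50) -600 [  972. -1365.  -600.]
(555, 50) -750 [ 1034. -1453.  -750.]
(555, 50) -900 [ 1096. -1540.  -900.]
side black line
```

The far wall is at about y -1400, so stretching outward here is clear. I'll push the target well out of reach along the push azimuth and see whether the tool leans.

drive_tool --moves '[[0.5, [0, 6, 2.5], 0], [0.5, [0, 12, 5], 0], [0.5, [0, 18, 7.5], 0], [0.5, [0, 24, 10], 0], [0.5, [0, 30, 12], 0], [0.5, [0, 36, 14], 0], [0.5, [0, 42, 16], 0], [0.5, [0, 48, 18], 0], [0.5, [0, 54, 20], 0], [0.5, [0, 60, 22], 0], [0.5, [0, 66, 24], 0], [0.5, [0, 72, 25], 0]]'

```text
clock: 5.0
eef_pos: [394.6, -794.7, 542.8]
tcp_rot: [3.125, -0.0, 0.461]
contact_force: [0.0, 0.2, -0.2]
opening: 0.501
```

```bash
python3 st.py
```

```text
{'clock': 5.0, 'qpos': [-1.112, 0.897, 0.059, 0.0, 2.169, -0.002], 'eef_pos': [394.57, -794.675, 542.841], 'tcp_rot': [3.125, -0.0, 0.461], 'opening': 0.501, 'contact_force': [0.046, 0.211, -0.249]}
[[ 0.896  0.445  0.007]
 [ 0.445 -0.896 -0.014]
 [ 0.     0.016 -1.   ]]
tilt 0.9 az -62.8
```

drive_tool --moves '[[0.5, [0, 200, 0], 0], [0.5, [0, 200, 0], 0], [0.5, [0, 200, 0], 0], [0.5, [0, 200, 0], 0]]'

```text
clock: 5.5
eef_pos: [427.0, -860.1, 447.3]
tcp_rot: [3.08, -0.0, 0.461]
contact_force: [0.6, -0.9, 0.2]
opening: 0.503
```

```bash
python3 st.py
```

```text
{'clock': 5.5, 'qpos': [-1.112, 1.003, 0.059, 0.0, 2.018, -0.001], 'eef_pos': [427.025, -860.061, 447.28], 'tcp_rot': [3.08, -0.0, 0.461], 'opening': 0.503, 'contact_force': [0.598, -0.892, 0.203]}
[[ 0.896  0.444  0.028]
 [ 0.445 -0.894 -0.055]
 [ 0.     0.062 -0.998]]
tilt 3.5 az -63.4
```

drive_tool --moves '[[0.5, [-30, 200, -30], 0], [0.5, [-30, 200, -30], 0], [0.5, [-30, 200, -30], 0], [0.5, [-30, 200, -30], 0], [0.5, [-30, 200, -30], 0], [0.5, [-30, 200, -30], 0], [0.5, [-30, 200, -30], 0], [0.5, [-30, 200, -30], 0]]'

```text
clock: 6.5
eef_pos: [404.5, -935.0, 364.0]
tcp_rot: [3.026, 0.003, 0.461]
contact_force: [-0.3, 0.3, -0.8]
opening: 0.501
```

```bash
python3 st.py
```

```text
{'clock': 6.5, 'qpos': [-1.165, 1.091, 0.059, 0.004, 1.875, -0.054], 'eef_pos': [404.541, -935.026, 364.005], 'tcp_rot': [3.026, 0.003, 0.461], 'opening': 0.501, 'contact_force': [-0.281, 0.27, -0.794]}
[[ 0.896  0.442  0.049]
 [ 0.444 -0.89  -0.105]
 [-0.003  0.116 -0.993]]
tilt 6.6 az -64.9
```

drive_tool --moves '[[0.5, [-20, 200, -60], 0], [0.5, [-20, 200, -60], 0], [0.5, [-20, 200, -60], 0], [0.5, [-20, 200, -60], 0], [0.5, [-20, 200, -60], 0], [0.5, [-20, 200, -60], 0], [0.5, [-20, 200, -60], 0], [0.5, [-20, 200, -60], 0], [0.5, [-20, 200, -60], 0], [0.5, [-20, 200, -60], 0], [0.5, [-20, 200, -60], 0], [0.5, [-20, 200, -60], 0]]'

```text
clock: 8.0
eef_pos: [391.8, -958.6, 371.4]
tcp_rot: [2.97, 0.007, 0.46]
contact_force: [-0.4, 0.5, -0.4]
opening: 0.499
```

```bash
python3 st.py
```

```text
{'clock': 8.0, 'qpos': [-1.186, 1.086, 0.059, 0.007, 1.825, -0.074], 'eef_pos': [391.802, -958.629, 371.448], 'tcp_rot': [2.97, 0.007, 0.46], 'opening': 0.499, 'contact_force': [-0.448, 0.505, -0.392]}
[[ 0.896  0.438  0.07 ]
 [ 0.444 -0.882 -0.156]
 [-0.007  0.17  -0.985]]
tilt 9.8 az -65.8
```

drive_tool --moves '[[0.5, [-20, 200, -60], 0], [0.5, [-20, 200, -60], 0]]'

```text
clock: 8.25
eef_pos: [394.4, -973.2, 385.2]
tcp_rot: [2.915, 0.011, 0.459]
contact_force: [-0.4, 0.7, 0.7]
opening: 0.502
```

drive_tool --moves '[[0.5, [-20, 200, -60], 0], [0.5, [-20, 200, -60], 0], [0.5, [-20, 200, -60], 0]]'

```text
clock: 8.62
eef_pos: [394.7, -984.5, 408.2]
tcp_rot: [2.858, 0.015, 0.458]
contact_force: [0.9, 0.5, -0.5]
opening: 0.499
```

```bash
python3 st.py
```

```text
{'clock': 8.625, 'qpos': [-1.194, 1.058, 0.059, 0.008, 1.741, -0.08], 'eef_pos': [394.732, -984.512, 408.204], 'tcp_rot': [2.858, 0.015, 0.458], 'opening': 0.499, 'contact_force': [0.921, 0.512, -0.473]}
[[ 0.897  0.428  0.111]
 [ 0.442 -0.859 -0.257]
 [-0.015  0.28  -0.96 ]]
tilt 16.3 az -66.7
```

A two-row call beyond reach adds about 3.2° of lean. Continuing until I have roughly 37°.

drive_tool --moves '[[0.5, [-20, 200, -60], 0], [0.5, [-20, 200, -60], 0]]'

```text
clock: 8.88
eef_pos: [396.3, -995.0, 430.7]
tcp_rot: [2.803, 0.019, 0.457]
contact_force: [-0.4, 0.4, -0.1]
opening: 0.497
```

drive_tool --moves '[[0.5, [-20, 200, -60], 0], [0.5, [-20, 200, -60], 0]]'

```text
clock: 9.12
eef_pos: [397.1, -1003.1, 457.7]
tcp_rot: [2.747, 0.024, 0.455]
contact_force: [-0.5, -0.3, -0.2]
opening: 0.5
```

drive_tool --moves '[[0.5, [-20, 200, -60], 0], [0.5, [-20, 200, -60], 0]]'

```text
clock: 9.38
eef_pos: [397.2, -1008.9, 488.1]
tcp_rot: [2.692, 0.028, 0.453]
contact_force: [0.3, -0.0, 0.4]
opening: 0.501
```

drive_tool --moves '[[0.5, [-20, 200, -60], 0], [0.5, [-20, 200, -60], 0]]'

```text
clock: 9.62
eef_pos: [396.4, -1012.2, 521.7]
tcp_rot: [2.638, 0.032, 0.451]
contact_force: [0.4, 0.6, -0.6]
opening: 0.5
```

drive_tool --moves '[[0.5, [-20, 200, -60], 0], [0.5, [-20, 200, -60], 0]]'

```text
clock: 9.88
eef_pos: [394.8, -1013.0, 558.0]
tcp_rot: [2.583, 0.036, 0.448]
contact_force: [0.5, 0.6, -0.5]
opening: 0.498
```

```bash
python3 st.py
```

```text
{'clock': 9.875, 'qpos': [-1.205, 0.939, 0.059, 0.013, 1.585, -0.089], 'eef_pos': [394.76, -1012.975, 558.027], 'tcp_rot': [2.583, 0.036, 0.448], 'opening': 0.498, 'contact_force': [0.468, 0.594, -0.484]}
[[ 0.901  0.385  0.202]
 [ 0.433 -0.756 -0.491]
 [-0.036  0.529 -0.848]]
tilt 32.0 az -67.6
```

drive_tool --moves '[[0.5, [-20, 200, -60], 0], [0.5, [-20, 200, -60], 0]]'

```text
clock: 10.12
eef_pos: [392.2, -1011.2, 596.7]
tcp_rot: [2.53, 0.04, 0.446]
contact_force: [-1.0, 0.0, -0.8]
opening: 0.501
```

```bash
cat > kin.py <<'E'
from h import *
from scipy.optimize import least_squares
D=[([-1.1124,.35364,1.63413,0,1.15522,-.00239],[277.702,-559.383,230.568]),
([-1.112,.491,.176,0,2.467,-.002],[276.6,-557.19,804.569]),
([-1.113,.415,.059,0,2.69,-.003],[221.876,-446.891,884.605]),
([-1.112,.897,.059,0,2.169,-.002],[394.57,-794.675,542.841]),
([-1.112,1.003,.059,0,2.018,-.001],[427.025,-860.061,447.28]),
([-1.165,1.091,.059,.004,1.875,-.054],[404.541,-935.026,364.005]),
([-1.186,1.086,.059,.007,1.825,-.074],[391.802,-958.629,371.448]),
([-1.194,1.058,.059,.008,1.741,-.08],[394.732,-984.512,408.204]),
([-1.205,.939,.059,.013,1.585,-.089],[394.76,-1012.975,558.027])]
Rz=lambda a:R.from_euler('z',a).as_matrix(); Ry=lambda a:R.from_euler('y',a).as_matrix()
K0=np.array([[0,-1,0],[1,0,0],[0,0,1.]])
def fk(q,m):
    a1,h,A,B,C,L=m
    Rw=Rz(q[0])@Ry(q[1]+q[2])@Rz(q[3])@Ry(q[4])@Rz(q[5])@K0
    p=Rz(q[0])@(np.array([a1,0,h])+Ry(q[1])@[0,0,A]+Ry(q[1]+q[2])@[C,0,B])+Rw@[0,0,L]
    return p,Rw
def fit():
    f=lambda m:np.concatenate([fk(q,m)[0]-p for q,p in D])
    s=least_squares(f,[0,350,500,500,0,250]);return s.x,f(s.x)
lo=np.array([-2.63,-.92,.06,-1.3,0,-3.02]);hi=np.array([2.63,2.1,2.66,4.44,2.69,3.02])
def ik(p,Rt,m,q0):
    def f(q):
        pp,RR=fk(q,m);return np.concatenate([(pp-p)/100,R.from_matrix(RR@Rt.T).as_rotvec()*3])
    s=least_squares(f,np.clip(q0,lo+1e-6,hi-1e-6),bounds=(lo,hi));return s.x,np.abs(f(s.x)).max()
E
python3 st.py; python3 - <<'E'
from kin import *
m,e=fit();print(m.round(1),e.reshape(-1,3).round(1))
print(r.sense()['qpos'], fk(r.sense()['qpos'],m)[1].round(3))
E
```

```text
{'clock': 10.125, 'qpos': [-1.207, 0.907, 0.059, 0.014, 1.563, -0.09], 'eef_pos': [392.233, -1011.16, 596.66], 'tcp_rot': [2.53, 0.04, 0.446], 'opening': 0.501, 'contact_force': [-0.953, 0.003, -0.802]}
[[ 0.901  0.374  0.218]
 [ 0.431 -0.728 -0.533]
 [-0.04   0.574 -0.818]]
tilt 35.1 az -67.7
[-3.000e-01  2.941e+02  5.683e+02  4.944e+02  5.850e+01  3.430e+02] [[-1.4 -0.5 -0.1]
 [-1.1 -0.6 -0. ]
 [-1.4 -0.6 -0.1]
 [-1.7 -0.7  0.3]
 [-1.8 -0.9 -0.2]
 [-1.1 -0.6  0.3]
 [-0.9 -0.3  0.5]
 [-1.9 -1.  -0.4]
 [-1.7 -0.8 -0.3]]
[-1.20657751  0.90710285  0.05886126  0.01403154  1.56253131 -0.09007939] [[ 0.901  0.374  0.218]
 [ 0.431 -0.728 -0.533]
 [-0.04   0.574 -0.818]]
```

```bash
python3 - <<'E'
from kin import *
m,_=fit(); m=np.array(m)
s=r.sense();q=s['qpos'];R0=R.from_euler('xyz',s['tcp_rot']).as_matrix()
for al in (-90,90):
  q0=np.array(q)
  print('roll',al)
  for p,f in [((392,-1011,597),0),((300,-600,650),.33),((330,-200,600),.66),((380,150,450),1),((400,180,200),1),((415,160,16),1),((437,106,16),1),((500,0,16),1),((528,-30,16),1),((538,-170,16),1),((500,-60,150),1)]:
    Rt=R0@Rz(np.radians(al*f)); q0,e=ik(np.array(p,float),Rt,m,q0); print(p,q0.round(2),round(e,3))
E
```

```text
roll -90
(392, -1011, 597) [-1.21  0.91  0.06  0.01  1.56 -0.09] 0.0
(300, -600, 650) [-1.08 -0.03  1.35 -0.07  1.22 -0.48] 0.0
(330, -200, 600) [-0.07 -0.43  1.74 -0.54  1.53 -0.05] 0.0
(380, 150, 450) [ 0.83 -0.05  1.77 -0.55  1.69  0.38] 0.0
(400, 180, 200) [ 0.84  0.26  2.01 -0.58  1.23  0.68] 0.0
(415, 160, 16) [ 0.79  0.59  2.09 -0.76  0.88  0.95] 0.0
(437, 106, 16) [ 0.67  0.58  2.13 -0.85  0.83  0.93] 0.0
(500, 0, 16) [ 0.41  0.58  2.13 -1.02  0.74  0.83] 0.0
(528, -30, 16) [ 0.32  0.59  2.1  -1.06  0.72  0.78] 0.0
(538, -170, 16) [ 0.03  0.58  2.13 -1.29  0.6   0.73] 0.0
(500, -60, 150) [ 0.28  0.28  2.13 -0.86  0.86  0.45] 0.0
roll 90
(392, -1011, 597) [-1.21  0.91  0.06  0.01  1.56 -0.09] 0.0
(300, -600, 650) [-1.08 -0.03  1.35 -0.07  1.22  0.56] 0.0
(330, -200, 600) [-0.07 -0.43  1.74 -0.54  1.53  2.02] 0.0
(380, 150, 450) [ 0.6  -0.11  1.72 -0.42  1.63  3.02] 0.662
(400, 180, 200) [ 0.49  0.11  2.01 -0.28  1.07  3.02] 0.875
(415, 160, 16) [ 0.38  0.42  2.12 -0.23  0.65  3.02] 1.199
(437, 106, 16) [ 0.29  0.41  2.13 -0.3   0.63  3.02] 1.104
(500, 0, 16) [ 0.12  0.45  2.07 -0.45  0.61  3.02] 0.889
(528, -30, 16) [ 0.08  0.48  2.02 -0.49  0.62  3.02] 0.816
(538, -170, 16) [-0.14  0.49  2.03 -0.67  0.53  3.02] 0.635
(500, -60, 150) [ 0.09  0.2   2.08 -0.54  0.8   3.02] 0.54
```

```bash
python3 - <<'E'
from kin import *
m,_=fit()
def Rt(tilt,az):
    # tool -x forward(heading az), y level
    t=np.radians(tilt);h=np.array([np.cos(np.radians(az)),np.sin(np.radians(az)),0]);z=np.sin(t)*h-np.cos(t)*np.array([0,0,1])
    x=-(np.cos(t)*h+np.sin(t)*np.array([0,0,1]));return np.c_[x,np.cross(z,x),z]
for tilt,az in [(35,-67.7),(32,-67.7),(29,-67.7),(26,-67.7),(35,-75),(39,-75),(38,-71),(42,-80),(35,-85)]:
  h=np.array([np.cos(np.radians(az)),np.sin(np.radians(az)),0])
  o=[]
  for b in [(451,74.5,18),(528,-60,18),(538.7,-204.6,18),(538.7,-204.6,28)]:
    q,e=ik(np.array(b,float)-34*h,Rt(tilt,az),m,np.array([.3,.5,2.1,-.9,.8,.9])); o.append((round(q[3],2),round(q[4],2),round(e,3)))
  print(tilt,az,o)
E
```

```text
35 -67.7 [(np.float64(-0.84), np.float64(0.83), np.float64(0.0)), (np.float64(-1.06), np.float64(0.72), np.float64(0.0)), (np.float64(-1.3), np.float64(0.59), np.float64(0.006)), (np.float64(-1.28), np.float64(0.59), np.float64(0.0))]
32 -67.7 [(np.float64(-0.81), np.float64(0.79), np.float64(0.0)), (np.float64(-1.0), np.float64(0.68), np.float64(0.0)), (np.float64(-1.21), np.float64(0.55), np.float64(0.0)), (np.float64(-1.18), np.float64(0.56), np.float64(0.0))]
29 -67.7 [(np.float64(-0.77), np.float64(0.75), np.float64(0.0)), (np.float64(-0.93), np.float64(0.64), np.float64(0.0)), (np.float64(-1.1), np.float64(0.52), np.float64(0.0)), (np.float64(-1.07), np.float64(0.53), np.float64(0.0))]
26 -67.7 [(np.float64(-0.72), np.float64(0.71), np.float64(0.0)), (np.float64(-0.85), np.float64(0.61), np.float64(0.0)), (np.float64(-0.98), np.float64(0.49), np.float64(0.0)), (np.float64(-0.95), np.float64(0.51), np.float64(0.0))]
35 -75 [(np.float64(-0.75), np.float64(0.89), np.float64(0.0)), (np.float64(-0.94), np.float64(0.79), np.float64(0.0)), (np.float64(-1.15), np.float64(0.66), np.floa
[... 292 characters left out ...]
.0))]
38 -71 [(np.float64(-0.83), np.float64(0.9), np.float64(0.0)), (np.float64(-1.05), np.float64(0.79), np.float64(0.0)), (np.float64(-1.3), np.float64(0.66), np.float64(0.005)), (np.float64(-1.28), np.float64(0.67), np.float64(0.0))]
42 -80 [(np.float64(-0.74), np.float64(1.03), np.float64(0.0)), (np.float64(-0.95), np.float64(0.93), np.float64(0.0)), (np.float64(-1.19), np.float64(0.8), np.float64(0.0)), (np.float64(-1.17), np.float64(0.81), np.float64(0.0))]
35 -85 [(np.float64(-0.64), np.float64(0.97), np.float64(0.0)), (np.float64(-0.81), np.float64(0.88), np.float64(0.0)), (np.float64(-0.98), np.float64(0.76), np.float64(0.0)), (np.float64(-0.96), np.float64(0.77), np.float64(0.0))]
```

```bash
cat > d.py <<'E'
from h import *
import sys
def dl(pts):
    s=r.sense();M=R.from_euler('xyz',s['tcp_rot']).as_matrix()
    for p in pts: print(p,'->',(M.T@(np.array(p,float)-s['eef_pos'])/10).round(1).tolist())
dl(eval(sys.argv[1]))
E
python3 d.py "[(300,-600,650),(330,-200,620),(380,160,450)]"
```

```text
(300, -600, 650) -> [9.2, -30.3, -28.3]
(330, -200, 620) -> [29.2, -60.1, -46.5]
(380, 160, 450) -> [50.0, -94.2, -50.6]
```

drive_tool --moves '[[0.6, [9.2, -30.3, -28.3], -10], [0.6, [9.2, -30.3, -28.3], -20], [0.6, [9.2, -30.3, -28.3], -30], [0.6, [9.2, -30.3, -28.3], -35], [0.6, [9.2, -30.3, -28.3], -40], [0.6, [9.2, -30.3, -28.3], -45], [0.6, [29.2, -60.1, -46.5], -50], [0.6, [29.2, -60.1, -46.5], -55], [0.6, [29.2, -60.1, -46.5], -60], [0.6, [29.2, -60.1, -46.5], -65], [0.6, [29.2, -60.1, -46.5], -70], [0.6, [29.2, -60.1, -46.5], -75]]'

```text
clock: 11.62
eef_pos: [326.2, -317.3, 625.4]
tcp_rot: [3.008, 0.602, 1.727]
contact_force: [1.4, 1.0, 0.1]
opening: 0.397
```

```bash
python3 st.py;python3 d.py "[(330,-200,620),(380,160,450),(405,190,250)]"
```

```text
{'clock': 11.625, 'qpos': [-0.497, -0.371, 1.659, -0.381, 1.369, -0.711], 'eef_pos': [326.178, -317.278, 625.438], 'tcp_rot': [3.008, 0.602, 1.727], 'opening': 0.397, 'contact_force': [1.38, 1.023, 0.104]}
[[-0.128  0.967  0.219]
 [ 0.814  0.229 -0.533]
 [-0.566  0.11  -0.817]]
tilt 35.2 az -67.7
(330, -200, 620) -> [9.8, 3.0, -5.7]
(380, 160, 450) -> [48.1, 14.2, -9.9]
(405, 190, 250) -> [61.6, 15.1, 5.3]
```

drive_tool --moves '[[0.6, [9.8, 3, -5.7], -5], [0.6, [48.1, 14.2, -9.9], -10], [0.6, [48.1, 14.2, -9.9], -15], [0.6, [48.1, 14.2, -9.9], -15], [0.6, [48.1, 14.2, -9.9], -15], [0.6, [48.1, 14.2, -9.9], -15], [0.6, [48.1, 14.2, -9.9], -15], [0.6, [48.1, 14.2, -9.9], -15], [0.6, [48.1, 14.2, -9.9], -15], [0.6, [61.6, 15.1, 5.3], -15], [0.6, [61.6, 15.1, 5.3], -15], [0.6, [61.6, 15.1, 5.3], -15]]'

```text
clock: 13.12
eef_pos: [403.1, 188.7, 264.5]
tcp_rot: [-3.095, 0.612, 2.045]
contact_force: [0.7, 0.8, 0.1]
opening: 0.401
```

```bash
python3 st.py; python3 - <<'E'
from h import *
for n in ['scene','side','wrist']:
    f=r.grab_frame(n);save(n+'2',f)
E
```

```text
{'clock': 13.125, 'qpos': [0.844, 0.184, 1.936, -0.559, 1.357, 0.601], 'eef_pos': [403.144, 188.749, 264.544], 'tcp_rot': [-3.095, 0.612, 2.045], 'opening': 0.401, 'contact_force': [0.674, 0.802, 0.119]}
[[-0.374  0.901  0.22 ]
 [ 0.728  0.432 -0.532]
 [-0.574 -0.038 -0.818]]
tilt 35.1 az -67.5
```

View pics/wrist2.png

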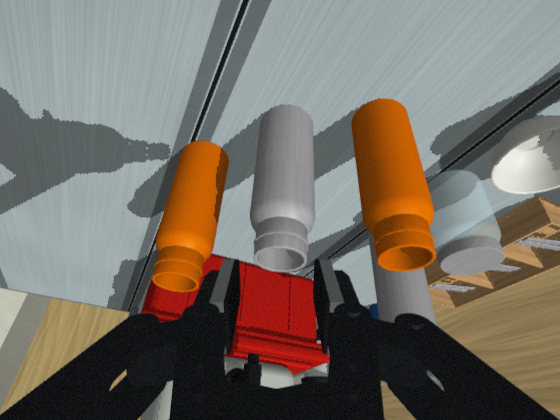

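View pics/side2.png

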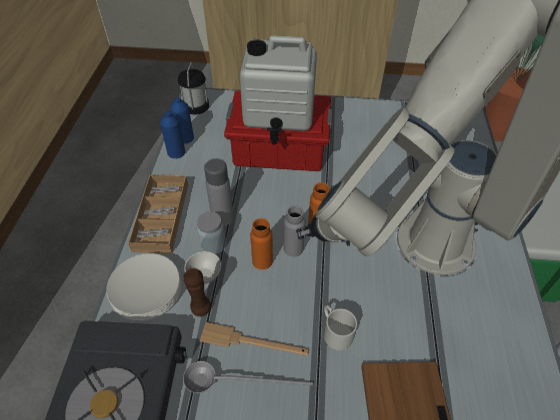

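The wrist view shows the steel bottle at (283,185) between the two orange ones, with the fingers on either side of it and the tap at about (250,365). Refining the bottle and spout positions with this third view.

```bash
python3 - <<'E'
from h import *
s=r.sense();f=r.grab_frame('wrist');P=campose(f,s)
for t in ['bottle','bottle_mouth','spout']:
    print(t,[(np.round(d['at'],1).tolist(),round(d['score'],2)) for d in r.spot_point(t,'wrist')[:4]])
for X in [(451,74.5,0),(451.5,74,185),(538.7,-204.6,198)]: print(X,proj(f,P,X).round(1))
# mask of bottle in wrist
for d in r.outline_of('bottle','wrist')[:3]: print(d['at'],d['score'],d['mask'].sum())
cv2.imwrite('pics/wc.png',cv2.resize(f['color'][80:400,140:440],(750,800))[::1,:,::-1][:600])
E
```

```text
bottle [([204.7, 155.5], 0.87), ([283.5, 123.0], 0.86), ([374.6, 119.1], 0.71)]
bottle_mouth [([173.6, 278.1], 0.91), ([404.0, 252.9], 0.84), ([280.3, 255.4], 0.62)]
spout [([252.2, 351.8], 0.77)]
(451, 74.5, 0) [282.3 118.2]
(451.5, 74, 185) [275.4 253.2]
(538.7, -204.6, 198) [248.5 351. ]
[192.5, 216.1] 0.79 7537
[282.1, 186.5] 0.65 9047
[387.3, 185.8] 0.64 10133
```

```bash
python3 - <<'E'
from h import *
from scipy.optimize import least_squares
s=r.sense();F={n:r.grab_frame(n) for n in ['scene','side']};F['wrist']=f=r.grab_frame('wrist')
P={n:campose(F[n],s) for n in F}
def solve(obs,free=False):
    def g(v):
        return np.concatenate([(proj(F[n],P[n],np.array([v[0],v[1],z if not free else v[2]]))-px) for n,z,px in obs])
    x=least_squares(g,[450,0,198] if free else [450,0],loss='soft_l1').x
    return x.round(1),g(x).round(1)
print('bot',solve([('scene',0,(281.8,235.8)),('scene',185,(277.9,188.8)),('side',0,(295.2,250.2)),('side',185,(294.7,212.4)),('wrist',0,(283.5,123)),('wrist',185,(280.3,255.4))]))
print('A',solve([('scene',0,(241,231.5)),('scene',185,(236.9,187.6)),('side',0,(319.7,224.2)),('side',185,(320.5,189.4)),('wrist',0,(204.7,155.5)),('wrist',185,(173.6,278.1))]))
print('B',solve([('scene',0,(314.3,248.8)),('scene',185,(315.8,205.8)),('side',0,(260.3,261.2)),('side',185,(261.9,225.5)),('wrist',0,(374.6,119.1)),('wrist',185,(404,252.9))]))
print('sp',solve([('scene',198,(191.7,241.7)),('side',198,(276,143.4)),('wrist',198,(252.2,351.8))],True))
for n in F:
  b=proj(F[n],P[n],(448,74,185));print(n,b.round(1))
for n in ('scene','side'):
  c=F[n]['color']; cx,cy=[int(v) for v in proj(F[n],P[n],(538.7,-204.6,198))]
  cc=c[cy-25:cy+25,cx-35:cx+35];cv2.imwrite(f'pics/sp_{n}.png',cv2.resize(cc,(700,500),interpolation=cv2.INTER_CUBIC)[...,::-1]);print(n,cx,cy)
c=f['color'][315:395,200:300];cv2.imwrite('pics/sp_wrist.png',cv2.resize(c,(750,600),interpolation=cv2.INTER_CUBIC)[...,::-1])
E
```

```text
bot (array([459.5,  71.2]), array([-0.9,  0.7,  2. ,  3.9, -3.2, -1.7, -1.2, -1.3,  0.3, -0.9, -1.2,
       -1.1]))
A (array([385.4, -31.3]), array([ 1.2, -0.4, -0.2, -0.3, -3.1,  1.1, -0. , -2.2, -2.1, -0.3,  0.4,
        0.8]))
B (array([553.3, 128.9]), array([-3.4,  2.5, -2.1,  1.7,  0.4, -0.2, -3.1, -1.4,  0.6, -2.5, -0.2,
       -1.1]))
sp (array([ 546. , -203.2,  199.4]), array([ 0.6, -0. , -2.4, -1.2, -0.6, -0.3]))
scene [279.1 190. ]
side [297.3 212.1]
wrist [268.9 249.9]
scene 191 240
side 275 142
```

View pics/sp_scene.png

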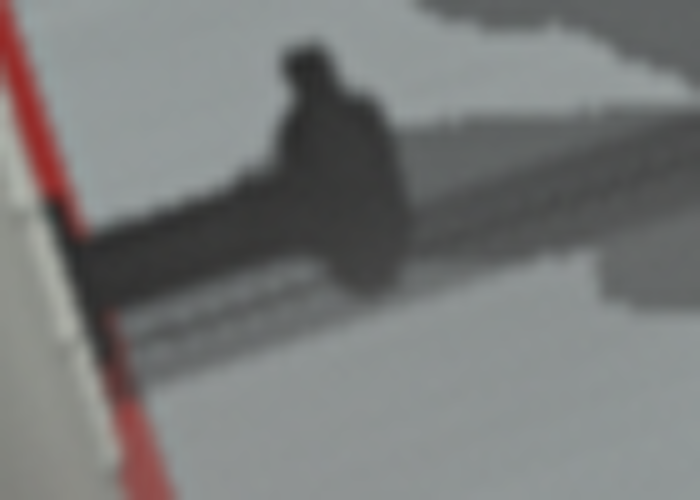

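View pics/sp_side.png

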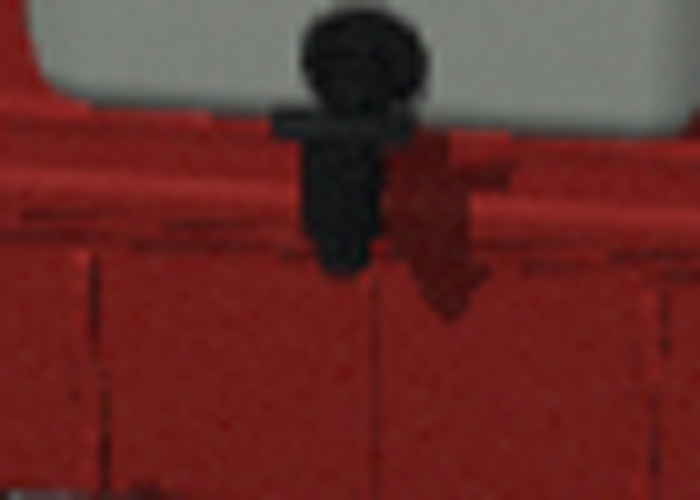

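View pics/sp_wrist.png

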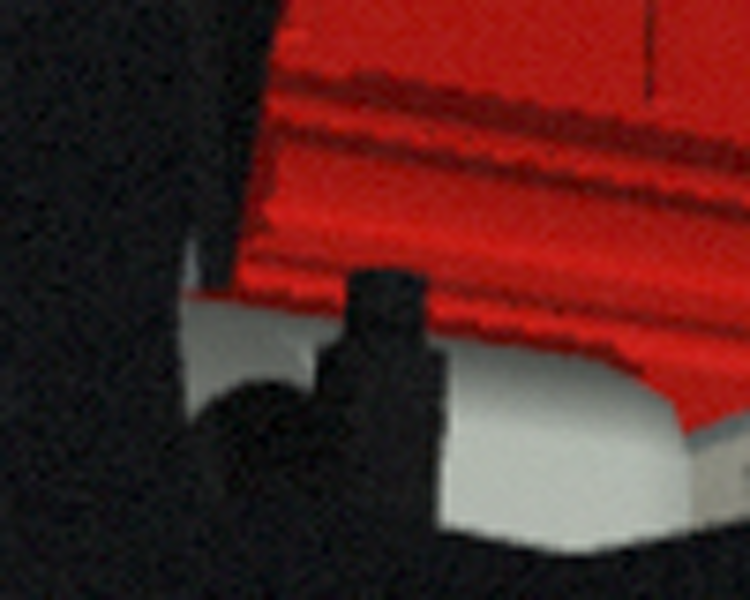

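```bash
python3 d.py "[(420,162,60),(421,160,17),(430,137,17)]"
```

```text
(420, 162, 60) -> [9.4, 1.1, 18.7]
(421, 160, 17) -> [11.6, 1.3, 22.4]
(430, 137, 17) -> [9.6, 1.1, 23.8]
```

drive_tool --moves '[[0.7, [9.4, 1.1, 18.7], 4], [0.7, [9.4, 1.1, 18.7], 4], [0.7, [9.4, 1.1, 18.7], 4], [0.7, [9.4, 1.1, 18.7], 4], [0.7, [11.6, 1.3, 22.4], 4], [0.7, [11.6, 1.3, 22.4], 4], [0.7, [9.6, 1.1, 23.8], 4], [0.7, [9.6, 1.1, 23.8], 4]]'

```text
clock: 14.68
eef_pos: [430.5, 136.1, 18.7]
tcp_rot: [3.137, 0.614, 1.956]
contact_force: [-0.2, 0.1, -0.0]
opening: 0.3
```

```bash
python3 st.py; python3 - <<'E'
from h import *
s=r.sense();f=r.grab_frame('wrist');save('wrist3',f);P=campose(f,s)
g=r.grab_frame('scene');save('scene3',g)
print('bottle',[(np.round(d['at'],1).tolist(),round(d['score'],2)) for d in r.spot_point('bottle','wrist')[:4]])
print(proj(f,P,(457,72,0)),proj(f,P,(457,72,185)))
M=R.from_euler('xyz',s['tcp_rot']).as_matrix();h=M[:,2]*[1,1,0];h/=np.linalg.norm(h)
for px in [(275,60),(285,60)]: print(px, atz(f,P,px,30))
E
```

```text
{'clock': 14.675, 'qpos': [0.728, 0.582, 2.105, -0.8, 0.861, 0.999], 'eef_pos': [430.524, 136.07, 18.671], 'tcp_rot': [3.137, 0.614, 1.956], 'opening': 0.3, 'contact_force': [-0.182, 0.114, -0.017]}
[[-0.307  0.925  0.221]
 [ 0.757  0.379 -0.532]
 [-0.576  0.004 -0.817]]
tilt 35.2 az -67.4
bottle [([146.2, 329.8], 0.93), ([447.7, 287.2], 0.81), ([277.1, 296.9], 0.72)]
[276.43338867 295.23449774] [278.6845825  818.04285822]
(275, 60) [387.77070092 240.15896253  30.        ]
(285, 60) [389.46033356 240.84539282  30.        ]
```

View pics/wrist3.png

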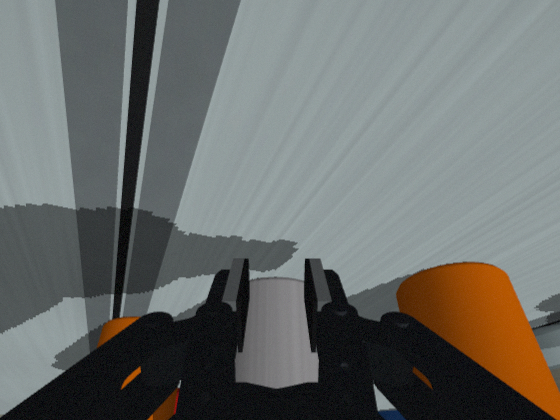

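View pics/scene3.png

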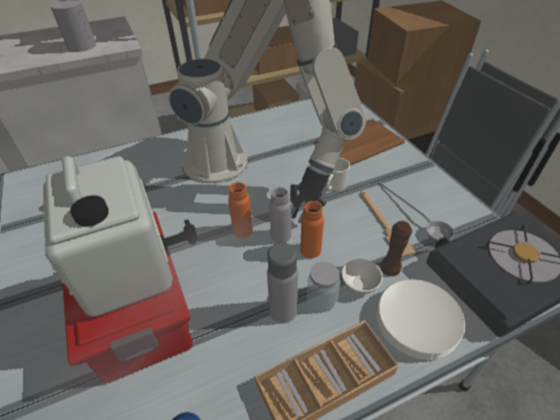

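The bottle sits centred between the fingertips (wrist 277,297), and the prediction for (457,72) agrees. There is clearance to both orange bottles. Starting the push along the lean heading.

drive_tool --moves '[[0.7, [-0.98, 0, 0.69], 0], [0.7, [-1.8, 0, 1.27], 0], [0.7, [-2.3, 0, 1.61], 0], [0.7, [-2.7, 0, 1.9], 0], [0.7, [-3.1, 0, 2.19], 0], [0.7, [-3.6, 0, 2.53], 0], [0.7, [-4.25, 0, 3.0], 0], [0.7, [-4.9, 0, 3.46], 0], [0.7, [-5.56, 0, 3.92], 0], [0.7, [-6.2, 0, 4.38], 0], [0.7, [-6.86, 0, 4.84], 0], [0.7, [-7.5, 0, 5.3], 0]]'

```text
clock: 16.32
eef_pos: [465.6, 52.0, 17.9]
tcp_rot: [3.136, 0.613, 1.957]
contact_force: [-0.1, 1.8, 0.4]
opening: 0.302
```

```bash
python3 st.py; python3 - <<'E'
from h import *
s=r.sense();f=r.grab_frame('wrist');save('wrist4',f);P=campose(f,s)
g=r.grab_frame('scene');save('scene4',g)
k=r.grab_frame('side');save('side4',k)
for n,F in (('wrist',f),('scene',g),('side',k)):
  for t in ('bottle','bottle_mouth'): print(n,t,[(np.round(d['at'],1).tolist(),round(d['score'],2)) for d in r.spot_point(t,n)[:4]])
E
```

```text
{'clock': 16.325, 'qpos': [0.537, 0.567, 2.152, -0.948, 0.777, 0.962], 'eef_pos': [465.634, 52.033, 17.924], 'tcp_rot': [3.136, 0.613, 1.957], 'opening': 0.302, 'contact_force': [-0.14, 1.769, 0.411]}
[[-0.308  0.925  0.222]
 [ 0.758  0.38  -0.531]
 [-0.575  0.005 -0.818]]
tilt 35.1 az -67.3
wrist bottle [([99.9, 283.0], 0.78), ([275.2, 278.8], 0.73), ([532.4, 190.9], 0.63)]
wrist bottle_mouth []
scene bottle [([267.6, 244.6], 0.9), ([310.7, 252.3], 0.84), ([241.9, 228.8], 0.68)]
scene bottle_mouth [([266.2, 198.5], 0.82), ([314.9, 204.7], 0.79), ([237.3, 184.6], 0.7)]
side bottle [([317.6, 225.5], 0.81), ([287.5, 234.6], 0.71), ([263.7, 261.6], 0.56)]
side bottle_mouth [([261.4, 226.4], 0.95), ([285.7, 195.2], 0.61), ([319.6, 188.7], 0.55), ([203.8, 270.8], 0.51)]
```

View pics/wrist4.png

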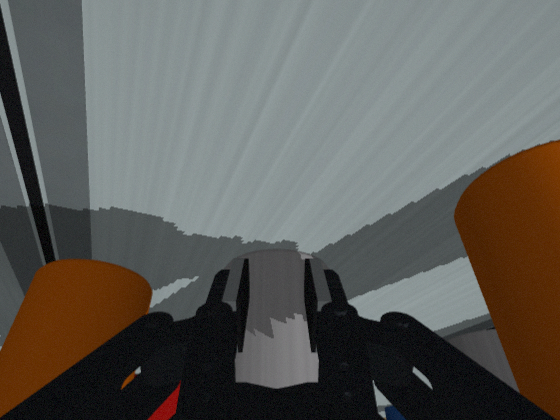

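View pics/scene4.png

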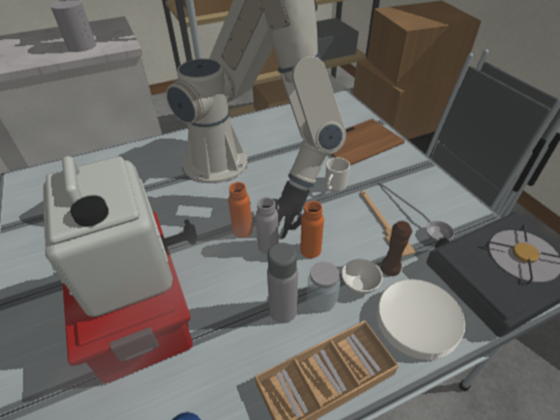

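View pics/side4.png

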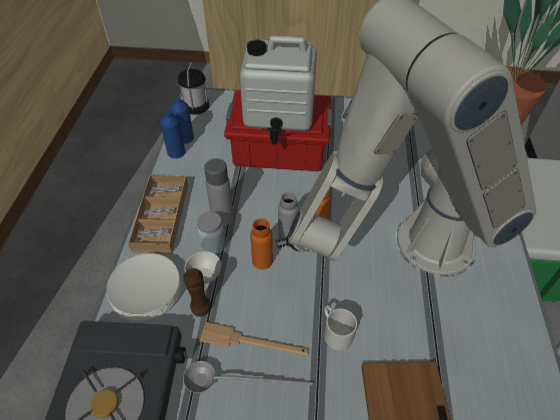

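drive_tool --moves '[[0.7, [-0.98, 0, 0.69], 0], [0.7, [-1.96, 0, 1.38], 0], [0.7, [-2.94, 0, 2.07], 0], [0.7, [-3.76, 0, 2.65], 0], [0.7, [-4.66, 0.2, 3.28], 0], [0.7, [-5.56, 0.4, 3.91], 0], [0.7, [-6.46, 0.6, 4.54], 0], [0.7, [-7.36, 0.75, 5.18], 0], [0.7, [-8.26, 0.85, 5.81], 0], [0.7, [-9.16, 0.9, 6.44], 0]]'

```text
clock: 18.02
eef_pos: [516.6, -48.1, 18.0]
tcp_rot: [3.136, 0.613, 1.957]
contact_force: [-0.9, 1.3, -0.5]
opening: 0.297
```

```bash
python3 st.py; python3 - <<'E'
from h import *
s=r.sense();f=r.grab_frame('wrist');save('wrist5',f);P=campose(f,s)
g=r.grab_frame('scene');save('scene5',g)
k=r.grab_frame('side');save('side5',k)
for n,F in (('wrist',f),('scene',g),('side',k)):
  for t in ('bottle','bottle_mouth','spout'): print(n,t,[(np.round(d['at'],1).tolist(),round(d['score'],2)) for d in r.spot_point(t,n)[:4]])
E
```

```text
{'clock': 18.025, 'qpos': [0.292, 0.571, 2.14, -1.107, 0.694, 0.873], 'eef_pos': [516.614, -48.105, 17.96], 'tcp_rot': [3.136, 0.613, 1.957], 'opening': 0.297, 'contact_force': [-0.883, 1.288, -0.489]}
[[-0.308  0.925  0.222]
 [ 0.758  0.38  -0.531]
 [-0.575  0.005 -0.818]]
tilt 35.1 az -67.3
wrist bottle [([274.3, 274.0], 0.69)]
wrist bottle_mouth []
wrist spout []
scene bottle [([245.3, 270.7], 0.84), ([242.3, 232.5], 0.6), ([313.5, 252.9], 0.57)]
scene bottle_mouth [([235.4, 185.0], 0.93), ([311.8, 205.2], 0.93)]
scene spout [([192.2, 242.0], 0.6)]
side bottle [([277.6, 209.0], 0.84), ([262.9, 262.3], 0.78), ([320.0, 226.1], 0.53)]
side bottle_mouth [([261.3, 226.0], 0.91), ([272.8, 173.7], 0.73), ([321.6, 186.2], 0.68)]
side spout [([276.1, 143.1], 0.9), ([205.5, 275.1], 0.52)]
```

View pics/wrist5.png

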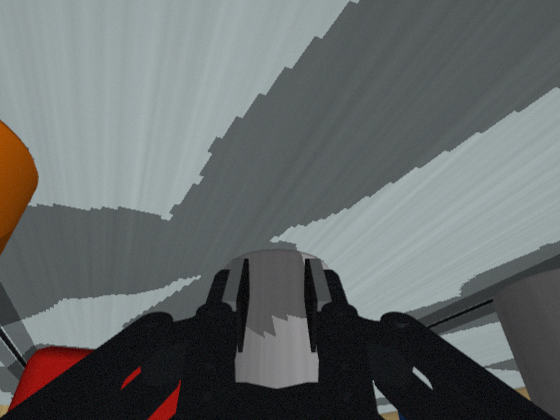

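View pics/scene5.png

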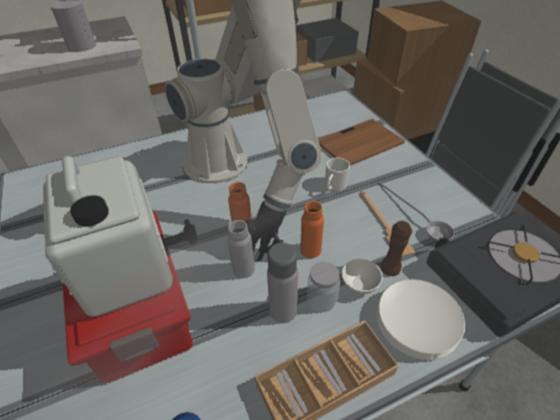

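View pics/side5.png

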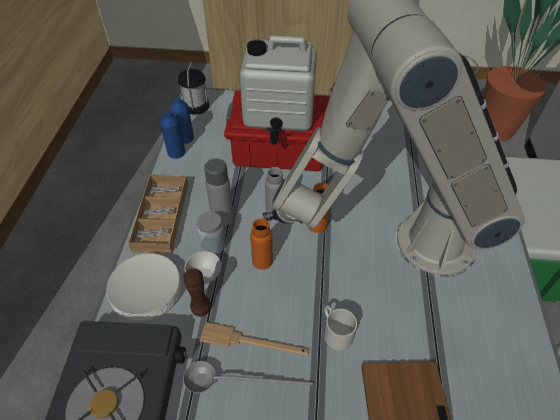

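```bash
cat > mv.py <<'E'
from h import *
from scipy.optimize import least_squares
def solve(F,P,obs,free=False):
    def g(v): return np.concatenate([(proj(F[n],P[n],np.array([v[0],v[1],z if not free else v[2]]))-px) for n,z,px in obs])
    x=least_squares(g,[530,-100,198] if free else [530,-100],loss='soft_l1').x
    return x.round(1),g(x).round(1)
E
python3 - <<'E'
from mv import *
s=r.sense();F={n:r.grab_frame(n) for n in ['scene','side']};F['wrist']=r.grab_frame('wrist');P={n:campose(F[n],s) for n in F}
print(solve(F,P,[('scene',0,(245.3,270.7)),('side',0,(277.6,209)),('side',185,(272.8,173.7)),('wrist',0,(274.3,274))]))
print(solve(F,P,[('scene',0,(245.3,270.7)),('side',0,(277.6,209)),('side',185,(272.8,173.7))]))
print(solve(F,P,[('scene',198,(192.2,242)),('side',198,(274.7,142.8))],True))
for n,X in [('scene',(530,-79.5,185)),('side',(530,-79.5,185)),('scene',(530,-79.5,0)),('side',(530,-79.5,0))]: print(n,X,proj(F[n],P[n],X).round(1))
a=F['scene']['color'][200:300,170:280];b=F['side']['color'][110:220,230:330]
im=np.zeros((500,1100,3),np.uint8);cv2.imwrite('pics/c5a.png',cv2.resize(a,(660,600),interpolation=cv2.INTER_CUBIC)[...,::-1]);cv2.imwrite('pics/c5b.png',cv2.resize(b,(545,600),interpolation=cv2.INTER_CUBIC)[...,::-1])
E
```

```text
(array([529.2, -81. ]), array([-1.9, -1.5, -2.4,  1.7,  2.1, -1.5,  0.2, -0.1]))
(array([534.3, -78.3]), array([-0.4, -0.6, -4. ,  2.2,  0.4, -1. ]))
(array([ 543. , -203.8,  195.8]), array([-0.2, -0.1, -0.2,  0.2]))
scene (530, -79.5, 185) [238.2 225.7]
side (530, -79.5, 185) [274.6 172.6]
scene (530, -79.5, 0) [244.  269.2]
side (530, -79.5, 0) [274.9 211. ]
```

View pics/c5a.png

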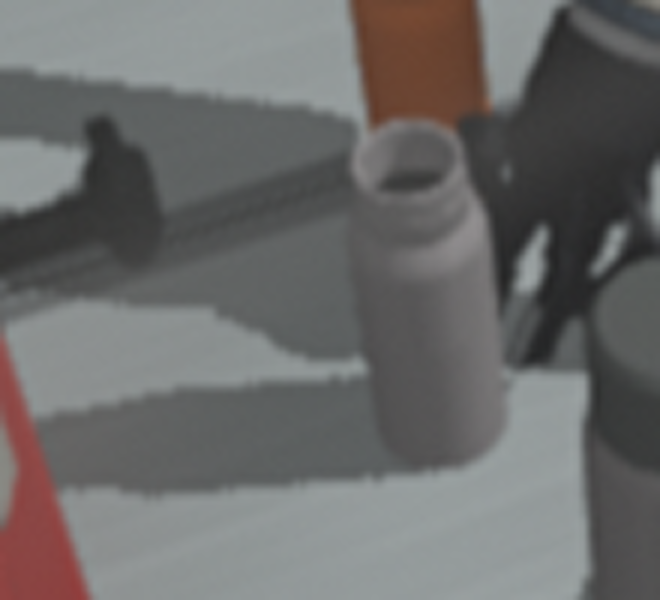

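View pics/c5b.png

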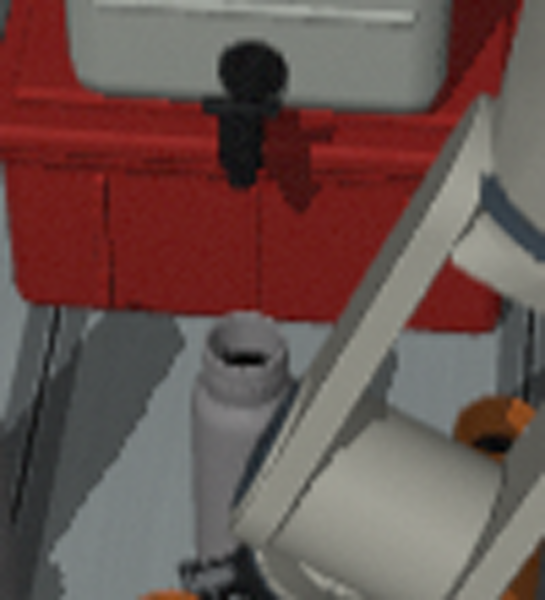

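drive_tool --moves '[[0.7, [-0.82, -0.23, 0.57], 2], [0.7, [-1.64, -0.47, 1.15], 4], [0.7, [-2.47, -0.7, 1.7], 6], [0.7, [-3.3, -0.94, 2.25], 8], [0.7, [-4.15, -1.17, 2.8], 10], [0.7, [-5.0, -1.4, 3.35], 10], [0.7, [-5.85, -1.64, 3.87], 10], [0.7, [-6.66, -1.87, 4.44], 10], [0.7, [-7.48, -2.1, 5.02], 10], [0.7, [-8.14, -2.3, 5.48], 10], [0.7, [-8.55, -2.4, 5.77], 10]]'

```text
clock: 20.15
eef_pos: [533.3, -152.4, 19.8]
tcp_rot: [3.015, 0.601, 1.745]
contact_force: [-0.4, 0.7, -0.4]
opening: 0.302
```

```bash
python3 st.py; cat > look.py <<'E'
from mv import *
import sys
t=sys.argv[1]
s=r.sense();F={n:r.grab_frame(n) for n in ['scene','side']};F['wrist']=r.grab_frame('wrist');P={n:campose(F[n],s) for n in F}
for n in F:
  save(n+t,F[n])
  for k in ('bottle','bottle_mouth','spout'): print(n,k,[(np.round(d['at'],1).tolist(),round(d['score'],2)) for d in r.spot_point(k,n)[:3]])
M=R.from_euler('xyz',s['tcp_rot']).as_matrix();h=-M[:2,0];h/=np.linalg.norm(h);b=s['eef_pos'][:2]+34*h
print('cradle est',b.round(1))
for n in ('scene','side'): print(n,'pred mouth',proj(F[n],P[n],(*b,185)).round(1),'pred spout',proj(F[n],P[n],(543.5,-203.7,198)).round(1))
a=F['scene']['color'][190:290,160:270];b=F['side']['color'][100:200,225:325]
cv2.imwrite(f'pics/c{t}a.png',cv2.resize(a,(660,600),interpolation=cv2.INTER_CUBIC)[...,::-1]);cv2.imwrite(f'pics/c{t}b.png',cv2.resize(b,(600,600),interpolation=cv2.INTER_CUBIC)[...,::-1])
E
python3 look.py 6
```

```text
{'clock': 20.15, 'qpos': [0.061, 0.566, 2.144, -1.267, 0.606, 0.987], 'eef_pos': [533.254, -152.442, 19.821], 'tcp_rot': [3.015, 0.601, 1.745], 'opening': 0.302, 'contact_force': [-0.391, 0.731, -0.412]}
[[-0.143  0.965  0.222]
 [ 0.812  0.243 -0.531]
 [-0.566  0.105 -0.818]]
tilt 35.1 az -67.3
scene bottle [([312.7, 250.7], 0.88), ([212.8, 284.2], 0.64)]
scene bottle_mouth [([194.7, 240.2], 0.74), ([314.0, 203.5], 0.58), ([236.8, 186.4], 0.56)]
scene spout [([285.3, 311.0], 0.51)]
side bottle [([274.3, 185.7], 0.79), ([263.5, 264.2], 0.7), ([316.8, 227.2], 0.57)]
side bottle_mouth [([273.3, 150.5], 0.83), ([322.8, 188.6], 0.62), ([262.1, 225.6], 0.58)]
side spout [([274.0, 142.9], 0.88)]
wrist bottle [([272.2, 274.7], 0.63)]
wrist bottle_mouth []
wrist spout []
cradle est [ 539.1 -185.9]
scene pred mouth [199.4 241.4] pred spout [192.  241.4]
side pred mouth [275.2 149.3] pred spout [274.4 142.5]
```

View pics/c6a.png

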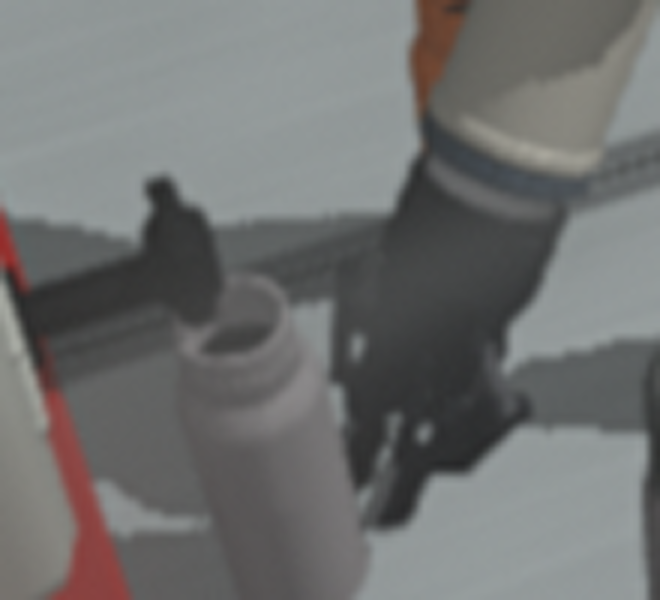

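View pics/c6b.png

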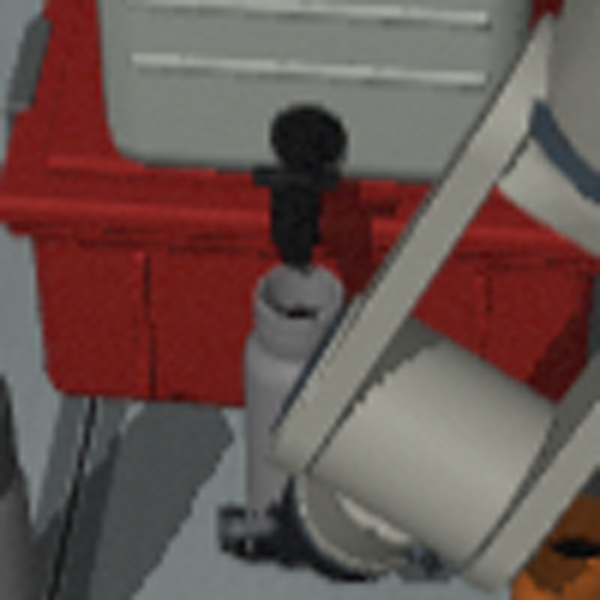

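View pics/wrist6.png

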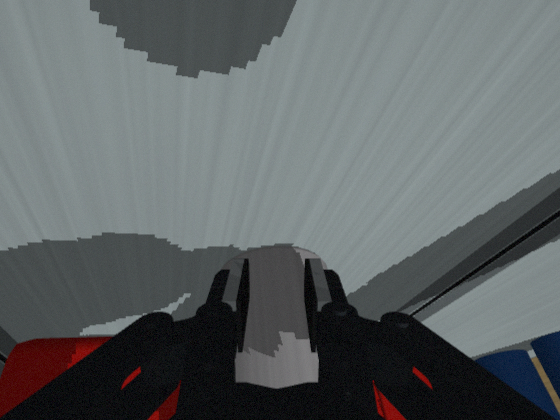

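```bash
python3 - <<'E'
from mv import *
F={n:r.grab_frame(n) for n in ['scene','side']};P={n:campose(F[n]) for n in F}
print(solve(F,P,[('scene',185,(199.5,243)),('side',185,(275,149.2))]))
print(solve(F,P,[('scene',198,(193,242.5)),('side',198,(274.5,143.1))]))
E
python3 d.py "[(537.7,-169.8,20)]"; python3 - <<'E'
import sys; sys.path.insert(0,'.')
from kin import *
m,_=fit();s=r.sense();M=R.from_euler('xyz',s['tcp_rot']).as_matrix()
for z in (20,23): print(ik(np.array([537.7,-169.8,z]),M,m,s['qpos']))
E
```

```text
(array([ 542.1, -186.8]), array([-0.2, -0.7, -0.7, -0.2]))
(array([ 545.3, -201.9]), array([-0.1, -0.8, -0.8, -0.3]))
(537.7, -169.8, 20) -> [-1.5, -0.0, 1.0]
(array([ 0.02641654,  0.56772227,  2.13673315, -1.28511566,  0.59315971,
        0.96981632]), np.float64(1.0500102804679791e-11))
(array([ 0.02641654,  0.56126481,  2.13662426, -1.27580183,  0.59503953,
        0.95857664]), np.float64(7.836282080954447e-12))
```

drive_tool --moves '[[0.7, [-0.35, 0, 0.24], 0], [0.7, [-0.65, 0, 0.44], 0], [0.7, [-0.9, 0, 0.6], 0], [0.7, [-1.1, 0, 0.73], 0], [0.7, [-1.2, 0, 0.8], 0], [0.7, [-1.25, 0, 0.83], 0], [0.7, [-1.25, 0, 0.83], 0]]'

```text
clock: 21.72
eef_pos: [536.9, -166.4, 20.2]
tcp_rot: [3.014, 0.601, 1.745]
contact_force: [-0.8, 0.3, -0.6]
opening: 0.303
```

```bash
python3 st.py; python3 look.py 7
```

```text
{'clock': 21.725, 'qpos': [0.03, 0.567, 2.138, -1.284, 0.595, 0.972], 'eef_pos': [536.893, -166.391, 20.155], 'tcp_rot': [3.014, 0.601, 1.745], 'opening': 0.303, 'contact_force': [-0.762, 0.325, -0.645]}
[[-0.143  0.964  0.222]
 [ 0.812  0.243 -0.531]
 [-0.566  0.105 -0.818]]
tilt 35.1 az -67.3
scene bottle [([313.2, 251.8], 0.88), ([206.4, 289.9], 0.58), ([245.1, 231.2], 0.4)]
scene bottle_mouth [([315.3, 203.1], 0.74), ([236.4, 185.6], 0.62), ([192.7, 242.8], 0.58)]
scene spout [([191.7, 241.2], 0.88)]
side bottle [([274.0, 186.2], 0.7), ([317.0, 225.7], 0.69), ([262.7, 261.9], 0.65)]
side bottle_mouth [([272.8, 145.4], 0.79), ([263.8, 223.0], 0.76), ([321.4, 184.6], 0.67)]
side spout [([277.9, 144.5], 0.9)]
wrist bottle [([268.9, 272.5], 0.56)]
wrist bottle_mouth []
wrist spout []
cradle est [ 542.8 -199.9]
scene pred mouth [194.3 244.2] pred spout [192.  241.4]
side pred mouth [274.5 146.3] pred spout [274.4 142.5]
```

View pics/c7a.png

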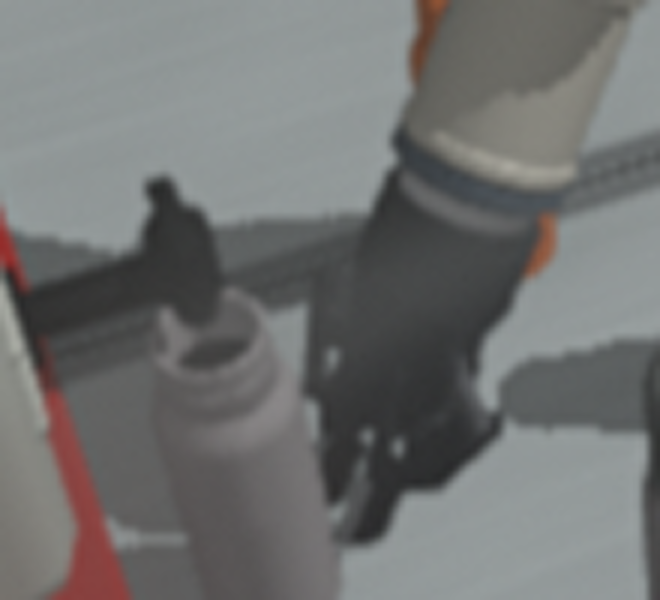

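View pics/c7b.png

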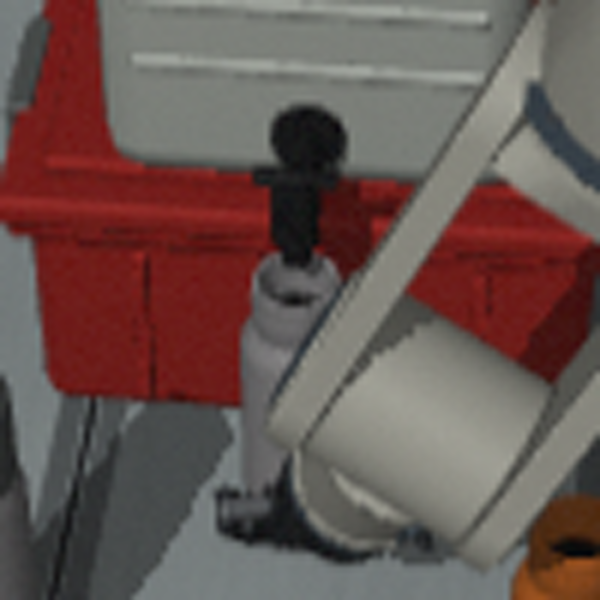

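```bash
cat > ov.py <<'E'
from mv import *
def ov(t,b,sp,S=10):
    for n,(x0,y0,w,h) in {'scene':(172,220,52,50),'side':(250,118,52,50)}.items():
        f=r.grab_frame(n);P=campose(f)
        im=cv2.resize(f['color'][y0:y0+h,x0:x0+w],(w*S,h*S),interpolation=cv2.INTER_CUBIC)[...,::-1].copy()
        im=np.clip(im.astype(float)*1.6,0,255).astype(np.uint8)
        for (c,rad,z,col) in [(b,24.5,185,(0,255,0)),(b,21,185,(0,255,255)),(b,32,138,(0,160,0)),(sp,8.5,198,(255,0,255)),(sp,0.5,198,(255,0,255)),(b,.5,185,(0,255,0))]:
            a=np.linspace(0,2*np.pi,60)
            pts=np.array([(proj(f,P,(c[0]+rad*np.cos(t_),c[1]+rad*np.sin(t_),z))-[x0-.5,y0-.5])*S for t_ in a]).round().astype(int)
            cv2.polylines(im,[pts],True,col,1,cv2.LINE_AA)
        cv2.imwrite(f'pics/ov{t}_{n}.png',im)
if __name__=='__main__':
    import sys; ov(sys.argv[1],eval(sys.argv[2]),eval(sys.argv[3]))
E
python3 ov.py 7 "(543,-200.5)" "(544.5,-203)"
```

```text
(no output)
```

View pics/ov7_scene.png

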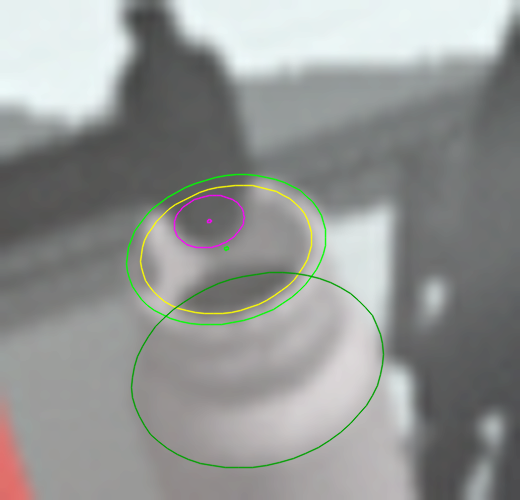

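View pics/ov7_side.png

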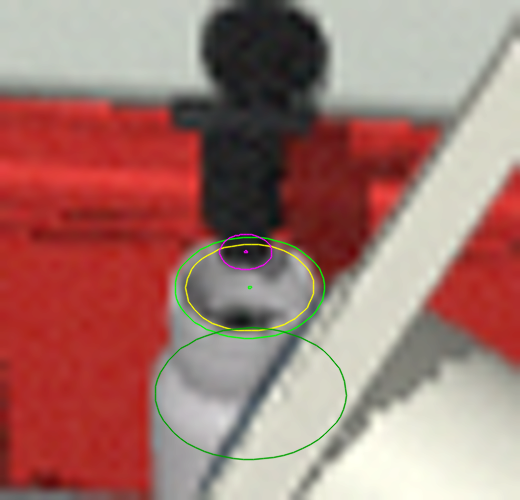

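The overlays put the mouth centre about 3 mm short of the outlet. One last slow nudge of 3 mm.

drive_tool --moves '[[0.7, [-0.09, 0, 0.06], 0], [0.7, [-0.18, 0, 0.12], 0], [0.7, [-0.27, 0, 0.18], 0], [0.7, [-0.3, 0, 0.2], 0], [0.7, [-0.3, 0, 0.2], 0]]'

```text
clock: 23.05
eef_pos: [537.8, -169.9, 20.2]
tcp_rot: [3.014, 0.601, 1.745]
contact_force: [-0.5, 0.1, -1.4]
opening: 0.301
```

```bash
python3 st.py; python3 ov.py 8 "(543.5,-203)" "(544.5,-203)"
```

```text
{'clock': 23.05, 'qpos': [0.023, 0.567, 2.137, -1.287, 0.592, 0.969], 'eef_pos': [537.816, -169.915, 20.22], 'tcp_rot': [3.014, 0.601, 1.745], 'opening': 0.301, 'contact_force': [-0.465, 0.102, -1.44]}
[[-0.143  0.964  0.222]
 [ 0.812  0.243 -0.531]
 [-0.566  0.105 -0.818]]
tilt 35.1 az -67.3
```

View pics/ov8_scene.png

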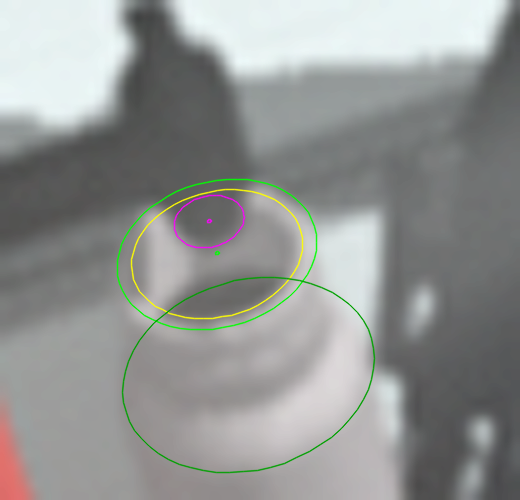

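View pics/ov8_side.png

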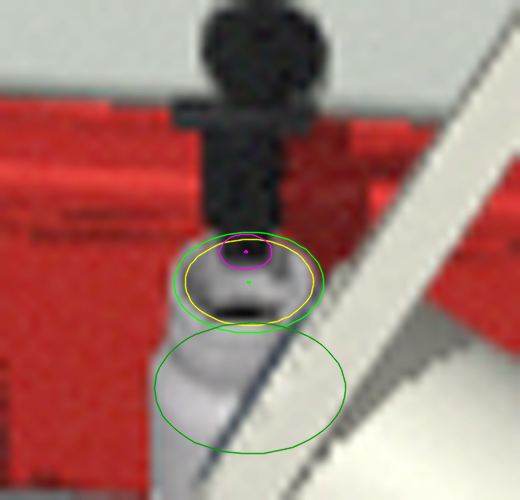

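```bash
python3 d.py "[(535,-160,20.5),(527,-105,22),(515,-70,150),(505,-40,320)]"
```

```text
(535, -160, 20.5) -> [0.8, -0.0, -0.6]
(527, -105, 22) -> [5.3, 0.6, -3.8]
(515, -70, 150) -> [1.1, 1.6, -16.4]
(505, -40, 320) -> [-5.9, 3.1, -32.1]
```

drive_tool --moves '[[0.7, [0.4, 0, -0.3], 0], [0.7, [0.8, 0, -0.6], 0], [0.7, [2.3, 0.2, -1.7], 0], [0.7, [3.8, 0.4, -2.7], 0], [0.7, [5.3, 0.6, -3.8], 0], [0.7, [5.3, 0.6, -3.8], 0], [0.7, [3.2, 1.1, -10], 0], [0.7, [1.1, 1.6, -16.4], 0], [0.7, [1.1, 1.6, -16.4], 0], [0.7, [-2.4, 2.3, -24], 0], [0.7, [-5.9, 3.1, -32.1], 0], [0.7, [-5.9, 3.1, -32.1], 0]]'

```text
clock: 24.65
eef_pos: [504.6, -40.3, 321.3]
tcp_rot: [3.013, 0.602, 1.744]
contact_force: [0.1, 0.2, -0.5]
opening: 0.302
```

```bash
python3 st.py; python3 look.py 9;  python3 ov.py 9 "(543.5,-203)" "(544.5,-203)"
```

```text
{'clock': 24.65, 'qpos': [0.316, 0.047, 1.956, -0.671, 1.176, 0.381], 'eef_pos': [504.602, -40.268, 321.309], 'tcp_rot': [3.013, 0.602, 1.744], 'opening': 0.302, 'contact_force': [0.064, 0.22, -0.546]}
[[-0.142  0.964  0.223]
 [ 0.812  0.242 -0.531]
 [-0.566  0.105 -0.818]]
tilt 35.2 az -67.2
scene bottle [([241.1, 231.9], 0.89), ([313.9, 252.2], 0.88), ([204.8, 287.6], 0.56)]
scene bottle_mouth [([236.3, 186.9], 0.88), ([190.6, 243.1], 0.72), ([313.4, 206.4], 0.64)]
scene spout [([193.1, 240.2], 0.78), ([203.3, 286.0], 0.65), ([323.6, 299.1], 0.47)]
side bottle [([317.9, 225.7], 0.95), ([275.5, 180.4], 0.94), ([262.1, 264.2], 0.93)]
side bottle_mouth [([273.1, 144.3], 0.96), ([265.3, 223.4], 0.88), ([321.5, 189.2], 0.76)]
side spout [([201.1, 306.9], 0.34), ([276.6, 182.4], 0.22)]
wrist bottle [([249.9, 124.9], 0.85)]
wrist bottle_mouth [([260.9, 226.4], 0.71), ([54.7, 53.9], 0.61)]
wrist spout [([259.9, 238.0], 0.84)]
cradle est [510.5 -73.8]
scene pred mouth [237.7 220.2] pred spout [192.  241.4]
side pred mouth [280.7 174.3] pred spout [274.4 142.5]
```

View pics/ov9_scene.png

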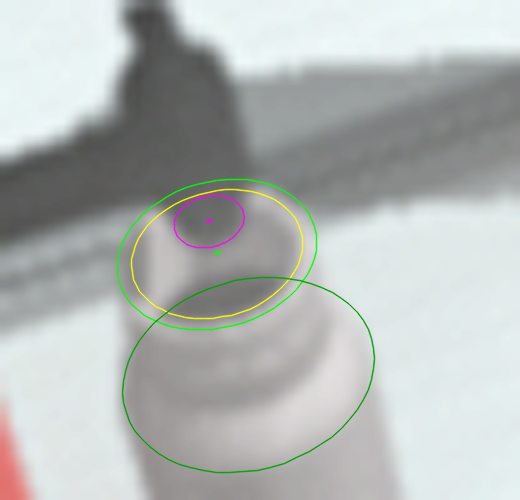

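View pics/ov9_side.png

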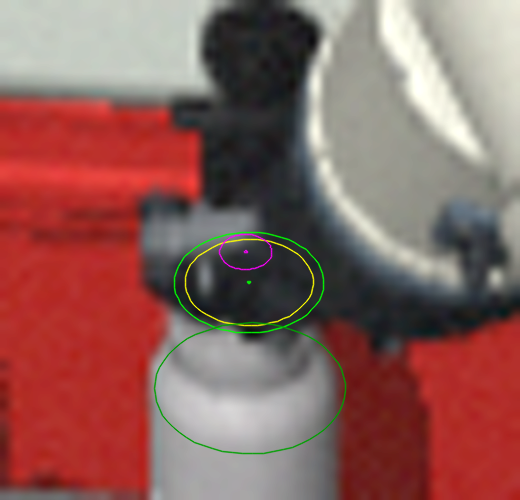

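View pics/wrist9.png

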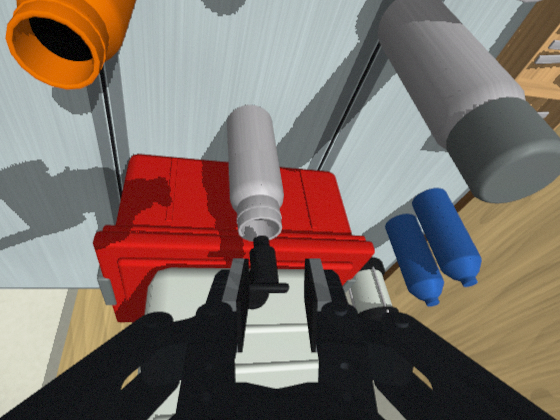

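View pics/scene9.png

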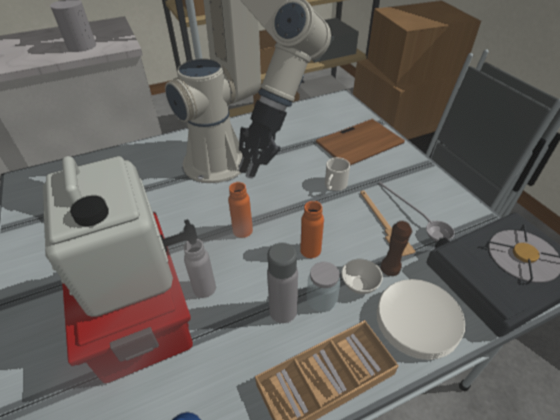

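Bottle is standing under the tap (scene 200,275; wrist mouth about 260,226, nozzle about 261,240) and everything else looks undisturbed. Checking with a wrist overlay.

```bash
python3 - <<'E'
from mv import *
s=r.sense();f=r.grab_frame('wrist');P=campose(f,s);x0,y0,w,h,S=215,190,90,70,8
im=cv2.resize(f['color'][y0:y0+h,x0:x0+w],(w*S,h*S),interpolation=cv2.INTER_CUBIC)[...,::-1]
im=np.clip(im.astype(float)*1.3,0,255).astype(np.uint8)
b=(543.5,-203);sp=(544.5,-203)
for c,rad,z,col in [(b,24.5,185,(0,255,0)),(b,21,185,(0,255,255)),(sp,8.5,198,(255,0,255)),(b,32,138,(0,160,0))]:
    pts=np.array([(proj(f,P,(c[0]+rad*np.cos(t),c[1]+rad*np.sin(t),z))-[x0-.5,y0-.5])*S for t in np.linspace(0,6.283,60)]).astype(int)
    cv2.polylines(im,[pts],True,col,1,cv2.LINE_AA)
cv2.imwrite('pics/ovw.png',im)
E
```

```text
(no output)
```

View pics/ovw.png

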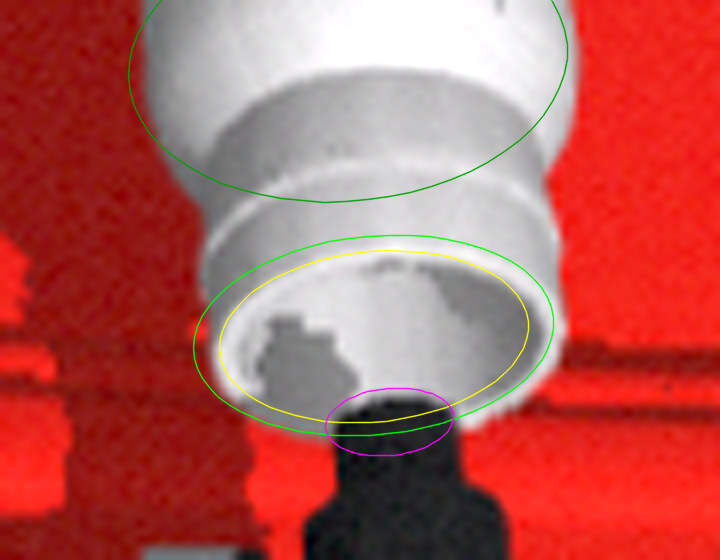

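```bash
python3 -c "
from rig import r
print(r.sense()['clock'],r.sense()['contact_force']);print(r.sign_off())"
```

```text
25.4 [ 0.06127926 -0.32556767  1.05341158]
the job is handed in; nothing more can be done
None
```

The steel bottle now stands upright under the tap, with its mouth centred on the outlet to within about 2–3 mm. I handed the job in at 25.4 s, with the hand lifted clear and the measured force close to zero.

- **Lean:** the moves only allow a turn about the tool's z, so I got the 35° lean by commanding poses just beyond the arm's reach, in free space past the end of the table. One joint sat at its lower range end (0.059 against the listed 0.06) while I did this. It looked like the controller's own limit, but I could not confirm that.
- **Push:** I pushed with two part-closed fingertips, about 30 mm above the table, between the two orange look-alikes. The path bent slightly to clear them.
- **Position checks:** at the end the overlays for the scene and wrist cameras agreed on the centring, relative to the outlet. In the side view the hand hid the mouth after I backed off, so that check dates from just before.
- **Disagreements:**
    - Early network estimates of the bottle's and spout's x differed by up to 8 mm between cameras. I settled the final position by comparing the mouth and nozzle in the same image.
    - In the last wrist overlay both mouth and nozzle sat 1–1.5 pixels to one side of the prediction, so that mostly cancels.
- **Other things on the table:** I saw nothing displaced in the final pictures, but I did not re-measure each item.

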